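# Clear the cutting mat and file the dried print carriers

### The arm

A 6-joint arm with a two-finger parallel gripper is mounted at the origin on the work surface. World frame = base frame: x ahead of the robot, y to its left, z up, the work surface at z = 0. Lengths are in m, angles in rad, forces in N, time in s.
With the tool pointing down it reaches from about 0.375 to 0.9 m from the base axis. Payload 3.1 kg.
Tool frame: the origin (TCP) lies where the fingers leave the gripper's body, on its centre line; the fingertips stand 73 mm ahead of it and the grasp point (between the pads) lies 54 mm ahead of it; z points along the fingers, y is the line along which they close (so a half turn about z gives the same grasp; the last joint's range is limited). The gripper opens to 85 mm and grips with 20 to 120 N. Pads are 22 mm wide; open, the fingers measure 114 mm over their backs; the gripper's body (76 mm by 85 mm) begins 54 mm behind the grasp point. The pads swing forward as they close: fully open they stand 13 mm farther back than shut.
Start: joints at [1.103, 0.527, 1.433, -0, 1.181, -0.178], TCP at [0.179, 0.599, 0.304] pointing down, gripper open.
Joint ranges: [-3.08, 3.08], [-0.75, 2.2], [0.22, 2.44], [-1.43, 4.57], [0, 2.65], [-2.85, 2.85]. Speed limits (rad/s): [2.79, 2.79, 3.14, 3.14, 3.14, 3.14].

### API

Orientations are given as a unit quaternion [x, y, z, w].
In Python, from station import manip gives the robot as it stands.
- The arm moves only by the shell command python3 -m crank 'ROWS' [FORCE]. ROWS is JSON, a list of rows, each an object with "dp": the shift along the tool's x, y, z normalised to -1 to 1, where 1 is 50 cm, a list of three; "delta_rot": the turn, a rotation vector about the tool's x, y, z normalised to -1 to 1, where 1 is 2 pi rad, a list of three; "fingers": the opening, from -1 (shut) to 1 (fully open). A call has 1 to 12 rows; each row shifts and turns the commanded pose from where the row before left it, along the tool's axes as they then stand; what a row does not reach is not made up. A row lasts 1/12 s, in which the tool goes at most 41.7 mm and 7.16 degrees, less where a joint would pass 70% of its speed; a pose out of reach is approached as far as the arm can. A call with a number of a shift or a turn outside -1 to 1 is refused whole. A call with a gripper value outside its range is refused whole. The fingers move at their own pace and stop on an object; FORCE is the grip in N (left out, the last holds). Time passes only in rows, so rows that do not move let the fingers close. It gives the time, the measured TCP pose, the force, the opening and the grip force at its end, in the units of the state.
- manip.sense(): the state, without advancing time (a new reading comes with each control period).
- manip.snapshot(name): name is "scene" or "top" or "wrist"; returns (picture, depth): 480x640x3 uint8, red, green, blue; 480x640 float32, m along the optical axis (not along the pixel's ray), 0 where there is no reading.
- manip.camera_model(name): a dict with "fx", "fy", "cx", "cy" (pixels), "k1" (the pictures are not rectified: a ray, as slopes to the right and down, at radius r is drawn at 1 + k1 r^2 times it, then the intrinsics apply), "origin" and "attitude" of the camera in the world. Camera axes: x right, y up, looking along -z (the intrinsics and any distortion apply to the point x, -y, -z); pixel columns grow to the right and rows downward; lengths in m; the calibration is good to about 2 mm. A picture is of the moment at which its call begins: read the wrist's pose just before it. camera_model takes no time and is no camera call; for the wrist camera it gives the pose at the moment of the call.
- manip.sign_off(): hands the job in; it is judged then, once.
The state is a dict: "t": time; "q": joint angles; "qd": joint speeds; "tau": joint torques, N m; "tcp_pos": TCP position; "tool_rot": TCP orientation; "force": force on the tool from outside, world axes, zero at the start; "ft_torque": the same for the moment, N m; "finger_gap": opening from 0.0 (shut) to 1.0 (fully open); "gripper_force": force on a finger pad.
Only numpy, scipy, OpenCV 4.12 (cv2) and the standard library are available. Lean on these libraries where they do the work, as an engineer would, in place of code of your own. Each camera call takes 0.05 s, during which the arm holds its last target. There are 200 camera calls.

### The job

The conservation bench is being cleared for the day: first put every paper wad and board offcut from the green mat into the waste bin. Then take each print carrier from the wooden drying stand and hang it in the steel storage frame, each in an empty gap of its own, square across with both its hooks over the rails; lower it in and set it down, do not drop it. Do not disturb the carriers already hanging there, or the jar, blower and brush.

Things in the scene. Friction and masses are not known exactly. Their poses are not given: they have to be found in the camera images.
- frame: Steel storage frame, fixed, on the left or right: base 240 x 150 x 8 mm, two rails along its x, 240 mm long, 8 wide, centred at y = +-65 mm, tops 88 mm above the table. Origin: centre of its underside. Carriers filed0..3 hang in it near x = -78, -26, +26, +78 mm, with three empty gaps between (38 mm clear).
- stand: The wooden drying stand, fixed, on the side across from the frame: same rails and sizes as the storage frame, but of wood. Origin: centre of its underside. The carriers to be put away hang in it along its x, about 66 mm apart.
- bin: Open grey plastic waste bin, fixed, 150 (x) x 240 (y) x 70 mm high, walls 4 mm, beyond the green cutting mat. Origin: centre of its underside.
- jar: Small closed jar, 40 mm across, 55 mm tall, standing among the scraps; a bystander, not to be moved. Origin: centre of its underside.
- blower: Black rubber dust blower with a nozzle, standing, 56 mm across, 140 mm tall, at the left of the bin; a bystander. Origin: centre of its underside.
- brush: Dusting brush lying at the right of the bin; a bystander. Origin: under its handle.
- gap0 (a point): Point on the storage frame at the first empty gap (frame x = -52 mm): where the origin of a carrier hung in the middle of this gap lies, 18 mm above the table; its z points up, its x along the rails, as the frame's.
- gap1 (a point): Point on the storage frame at the middle empty gap (frame x = 0 mm): where the origin of a carrier hung in the middle of this gap lies, 18 mm above the table; its z points up, its x along the rails, as the frame's.
- gap2 (a point): Point on the storage frame at the last empty gap (frame x = 52 mm): where the origin of a carrier hung in the middle of this gap lies, 18 mm above the table; its z points up, its x along the rails, as the frame's.
- carrier0: Print carrier to put away (2 or 3 present): panel 14 mm thick (x), 100 wide (y), 70 high; origin: centre of its underside, z up. On top a bar 160 mm long (y), 10 thick, z = 70 to 80, hooks over the rails with end lips outside them down to z = 55 (5 mm play each side). Mid grip tab 30 wide (y), 8 thick (x), z = 80 to 130. Hung, its z = 70 lies on the rails. 0.14 kg; same both ways round.
- carrier1: Print carrier to put away (2 or 3 present): panel 14 mm thick (x), 100 wide (y), 70 high; origin: centre of its underside, z up. On top a bar 160 mm long (y), 10 thick, z = 70 to 80, hooks over the rails with end lips outside them down to z = 55 (5 mm play each side). Mid grip tab 30 wide (y), 8 thick (x), z = 80 to 130. Hung, its z = 70 lies on the rails. 0.14 kg; same both ways round.
- carrier2: Print carrier to put away (2 or 3 present): panel 14 mm thick (x), 100 wide (y), 70 high; origin: centre of its underside, z up. On top a bar 160 mm long (y), 10 thick, z = 70 to 80, hooks over the rails with end lips outside them down to z = 55 (5 mm play each side). Mid grip tab 30 wide (y), 8 thick (x), z = 80 to 130. Hung, its z = 70 lies on the rails. 0.14 kg; same both ways round.
- filed0: Carrier already filed in the storage frame, shaped and sized like the others (origin alike) but with its tab off the middle, at its y = +48 mm. It hangs loosely and slides if bumped: not to be disturbed.
- filed1: Carrier already filed in the storage frame, shaped and sized like the others (origin alike) but with its tab off the middle, at its y = -48 mm. It hangs loosely and slides if bumped: not to be disturbed.
- filed2: Carrier already filed in the storage frame, shaped and sized like the others (origin alike) but with its tab off the middle, at its y = +48 mm. It hangs loosely and slides if bumped: not to be disturbed.
- filed3: Carrier already filed in the storage frame, shaped and sized like the others (origin alike) but with its tab off the middle, at its y = -48 mm. It hangs loosely and slides if bumped: not to be disturbed.
- scrap0: Crumpled paper wad lying on the 3 mm thick green cutting mat, 50 (x) x 44 (y) x 40 mm (z), rigid, 30 g. Origin: centre of its underside. Four or five of the five scraps are present.
- scrap1: Crumpled paper wad lying on the 3 mm thick green cutting mat, 50 (x) x 44 (y) x 40 mm (z), rigid, 30 g. Origin: centre of its underside. Four or five of the five scraps are present.
- scrap2: Chunky brown offcut of laminated board lying on the 3 mm thick green cutting mat, 80 (x) x 38 (y) x 34 mm (z), rigid, 50 g. Origin: centre of its underside. Four or five of the five scraps are present.
- scrap3: Chunky brown offcut of laminated board lying on the 3 mm thick green cutting mat, 70 (x) x 38 (y) x 34 mm (z), rigid, 50 g. Origin: centre of its underside. Four or five of the five scraps are present.
- scrap4: Chunky brown offcut of laminated board lying on the 3 mm thick green cutting mat, 90 (x) x 38 (y) x 34 mm (z), rigid, 50 g. Origin: centre of its underside. Four or five of the five scraps are present.

How it is judged:
On the way, in this order (a step that is already met when the one before it is completed fails the run):
1. all scraps lie in the waste bin (x of scrap0 in the frame of bin between -0.073 and 0.073 m and y of scrap0 in the frame of bin between -0.118 and 0.118 m and z of each of scrap0, scrap1, scrap2, scrap3, scrap4 in the frame of bin below 0.075 m and x of scrap1 in the frame of bin between -0.073 and 0.073 m and y of scrap1 in the frame of bin between -0.118 and 0.118 m and x of scrap2 in the frame of bin between -0.073 and 0.073 m and y of scrap2 in the frame of bin between -0.118 and 0.118 m and x of scrap3 in the frame of bin between -0.073 and 0.073 m and y of scrap3 in the frame of bin between -0.118 and 0.118 m and x of scrap4 in the frame of bin between -0.073 and 0.073 m and y of scrap4 in the frame of bin between -0.118 and 0.118 m and linear speed of each of scrap0, scrap1, scrap2, scrap3, scrap4 below 0.05 m/s), for 0.2 s.
2. every carrier hangs in a gap of its own in the storage frame ((horizontal distance between carrier0 and gap0 below 0.014 m or horizontal distance between carrier0 and gap1 below 0.014 m or horizontal distance between carrier0 and gap2 below 0.014 m) and height (world z) of carrier0 between 0.013 and 0.023 m and angle between each of carrier0, carrier1, carrier2's own z axis and vertical below 0.12 rad and angle between the x axis of each of carrier0, carrier1, carrier2 and the x axis of frame, either way round below 0.15 rad and linear speed of each of carrier0, carrier1, carrier2 below 0.03 m/s and (horizontal distance between carrier1 and gap0 below 0.014 m or horizontal distance between carrier1 and gap1 below 0.014 m or horizontal distance between carrier1 and gap2 below 0.014 m) and height (world z) of carrier1 between 0.013 and 0.023 m and (horizontal distance between carrier2 and gap0 below 0.014 m or horizontal distance between carrier2 and gap1 below 0.014 m or horizontal distance between carrier2 and gap2 below 0.014 m) and height (world z) of carrier2 between 0.013 and 0.023 m and horizontal distance between carrier0 and carrier1 above 0.03 m and horizontal distance between each of carrier0, carrier1 and carrier2 above 0.03 m), for 0.2 s.
At the end, for the whole second after the job is handed in: Every scrap present lies inside the waste bin, below its rim. Every carrier hangs at rest in its own gap: within 14 mm of the gap's point seen from above, height within 5 mm, tilt under 0.12 rad, yaw within 0.15 rad of square. Filed carriers moved under 15 mm, bystanders under 30 mm (all of step 2 and x of scrap0 in the frame of bin between -0.073 and 0.073 m and y of scrap0 in the frame of bin between -0.118 and 0.118 m and z of each of scrap0, scrap1, scrap2, scrap3, scrap4 in the frame of bin below 0.075 m and x of scrap1 in the frame of bin between -0.073 and 0.073 m and y of scrap1 in the frame of bin between -0.118 and 0.118 m and x of scrap2 in the frame of bin between -0.073 and 0.073 m and y of scrap2 in the frame of bin between -0.118 and 0.118 m and x of scrap3 in the frame of bin between -0.073 and 0.073 m and y of scrap3 in the frame of bin between -0.118 and 0.118 m and x of scrap4 in the frame of bin between -0.073 and 0.073 m and y of scrap4 in the frame of bin between -0.118 and 0.118 m and distance of each of filed0, filed1, filed2, filed3 from where it was at the start of the episode below 0.015 m and distance of each of jar, blower, brush from where it was at the start of the episode below 0.03 m); the robot touches nothing.
It fails at once if a filed carrier is shifted by more than 15 mm or knocked down (distance of any of filed0, filed1, filed2, filed3 from where it was at the start of the episode above 0.015 m).
It fails at once if the jar, blower or brush is moved by more than 30 mm (distance of any of jar, blower, brush from where it was at the start of the episode above 0.03 m).
It fails at once if a carrier is dropped (falls free of the gripper faster than 0.5 m/s) ((linear speed of carrier0 above 0.5 m/s and contact force between the fingers and carrier0 below 0.01 N) or (linear speed of carrier1 above 0.5 m/s and contact force between the fingers and carrier1 below 0.01 N) or (linear speed of carrier2 above 0.5 m/s and contact force between the fingers and carrier2 below 0.01 N)).
Of scrap0, scrap1, scrap2, scrap3, scrap4 only 4 to 5 are there at a start; the rules pass over those that are not, and their reading is None.
Of carrier0, carrier1, carrier2 only 2 to 3 are there at a start; the rules pass over those that are not, and their reading is None.
At some moment in a run one of scrap0, scrap1, scrap2, scrap3, scrap4 may be knocked a few centimetres aside while the robot is not near it.
It also fails if it takes over 192 s, if anything falls off the work surface, if the arm or the gripper's body presses on something with over 40 N, if the wrist force passes 120 N, or if a joint passes its speed limit or range.

## Working session

There is one attempt and no reset: what is moved stays moved. The work goes in short steps, Python scripts to look and compute and a shell command to move; the robot and the scene stay as the last step left them, time stands still between calls to the robot, and variables do not carry over. Pictures are saved under pics/ and viewed, at most 14 in all, crops included, and the job is handed in when it is done.

```bash
ls; mkdir -p pics
python3 - <<'E'
from station import manip
import cv2,numpy as np
s=manip.sense(); print({k:np.round(v,3).tolist() for k,v in s.items()})
for n in("top","scene"):
    p,d=manip.snapshot(n); cv2.imwrite(f"pics/{n}0.png",p[...,::-1]); np.save(f"{n}0.npy",d); np.save(f"{n}0c.npy",p); print(n,manip.camera_model(n),(d>0).mean())
print(manip.camera_model("wrist"))
E
```

```text
pics
{'t': 0.0, 'q': [1.103, 0.528, 1.434, 0.0, 1.181, -0.179], 'qd': [-0.002, 0.002, -0.0, 0.0, -0.0, -0.0], 'tau': [-0.0, -44.236, -17.802, -0.0, 0.008, 0.0], 'tcp_pos': [0.178, 0.598, 0.303], 'tool_rot': [0.144, 0.99, -0.001, -0.0], 'force': [-0.113, -1.112, -0.502], 'ft_torque': [0.028, -0.04, 0.025], 'gripper_force': 0.0, 'finger_gap': 1.002}
top {'fx': 480.54790015566834, 'fy': 480.54790015566834, 'cx': 319.0489399835567, 'cy': 238.57492333176359, 'k1': -0.008009066906067662, 'origin': array([ 0.33928032, -0.00319674,  1.1836425 ]), 'attitude': array([ 0.06189887, -0.07161996, -0.69598343,  0.71179082])} 0.9956673177083334
scene {'fx': 532.8923497646554, 'fy': 532.8923497646554, 'cx': 320.59055035590626, 'cy': 241.69972675182532, 'k1': -0.0257044081720419, 'origin': array([1.28499908, 0.11802714, 0.75949952]), 'attitude': array([0.25488564, 0.28841267, 0.70630053, 0.59413045])} 0.9958658854166667
{'fx': 350.68920179205014, 'fy': 350.68920179205014, 'cx': 325.04071594719187, 'cy': 246.55060485398917, 'k1': -0.037789420043508146, 'origin': array([0.09830882, 0.62214302, 0.37229929]), 'attitude': array([-0.13278129, -0.09757489,  0.58987608,  0.79050267])}
```

View pics/top0.png

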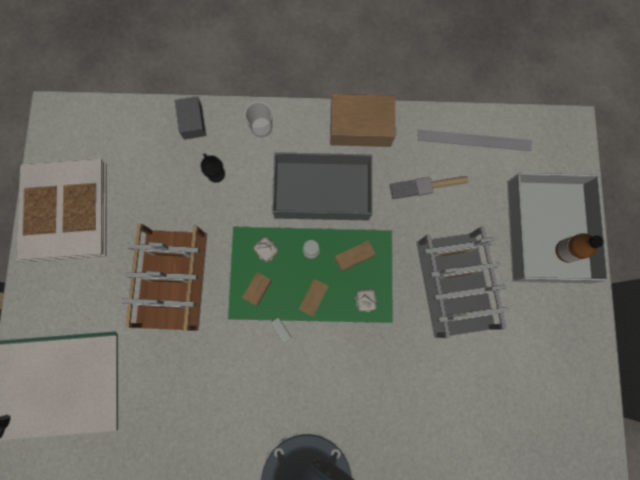

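View pics/scene0.png

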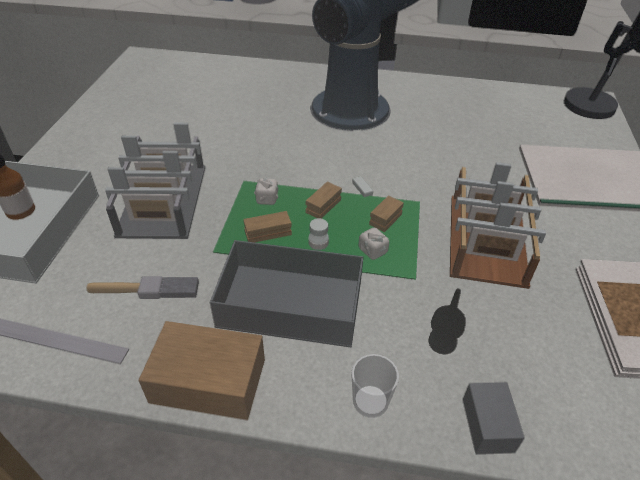

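The top view shows five scraps on the mat: wads at (265,249) and (366,300), boards at (257,289), (314,297) and (355,255). The jar is at (311,249), three carriers are on the stand at left, and the frame is at right with its three gaps.

```bash
cat > h.py <<'E'
import numpy as np,cv2
from scipy.spatial.transform import Rotation as R
from station import manip
def cloud(d,m):
    "world points HxWx3 of a depth picture"
    K=np.array([[m['fx'],0,m['cx']],[0,m['fy'],m['cy']],[0,0,1]])
    v,u=np.mgrid[:480,:640].astype(float)
    s=cv2.undistortPoints(np.stack([u,v],-1).reshape(-1,1,2),K,np.array([m['k1'],0,0,0.])).reshape(480,640,2)
    c=np.dstack([s[...,0]*d,-s[...,1]*d,-d])
    return c@R.from_quat(m['attitude']).as_matrix().T+m['origin']
def blobs(mask,P,amin=15):
    n,l,st,_=cv2.connectedComponentsWithStats(mask.astype(np.uint8))
    for i in range(1,n):
        if st[i,4]>=amin:
            yield P[l==i],st[i]
def rect(p):
    r=cv2.minAreaRect((p[:,:2]*1000).astype(np.float32)); b=cv2.boxPoints(r)
    e=[b[1]-b[0],b[2]-b[1]]; L=max(e,key=np.linalg.norm); 
    return np.round(r[0],0),np.round(sorted(r[1]),0),round(float(np.degrees(np.arctan2(L[1],L[0])))%180,1)
def near(): # wrist picture
    m=manip.camera_model('wrist'); p,d=manip.snapshot('wrist'); return p,d,cloud(d,m)
E
python3 - <<'E'
from h import *
for n in("top","scene"):
    P=cloud(np.load(n+"0.npy"),manip.camera_model(n)); C=np.load(n+"0c.npy"); hsv=cv2.cvtColor(C,cv2.COLOR_RGB2HSV)
    x,y,z=P[...,0],P[...,1],P[...,2]
    if n=="top":
        print("base",P[470,305],"table z",P[400,200],P[130,540])
        g=(hsv[...,0]>45)&(hsv[...,0]<80)&(hsv[...,1]>100); r=[rect(q) for q,s in blobs(g&(z<.02),P,2000)]; print("mat",r)
    ar=(x>.2)&(x<.52)&(abs(y)<.24)
    print(n)
    for q,s in blobs(ar&(z>.025)&(z<.07)&(x<.47),P,100): 
        t=q[q[:,2]>np.percentile(q[:,2],90)-.008]; print("obj",rect(t),np.percentile(q[:,2],95).round(3),s[:2],s[4])
    for nm,a in(("stand",y>.2),("frame",y<-.2)):
        a=a&(x>.15)&(x<.55)&(abs(y)<.55)
        for q,s in blobs(a&(z>.12)&(z<.17),P,6): print(nm,"tab",rect(q),q[:,2].max().round(3),s[:2],s[4])
        for q,s in blobs(a&(z>.07)&(z<.16),P,200): print(nm,"all",rect(q),s)
        for q,s in blobs(a&(z>.003)&(z<.015),P,300): print(nm,"base",rect(q),q[:,2].mean(),s)
E
```

```text
base [0.10348114 0.0020275  0.2996648 ] table z [ 1.72983359e-01  2.54617148e-01 -1.25426924e-04] [ 0.87419944 -0.59764056 -0.00344285]
mat [(array([478.,   1.]), array([226., 394.]), 90.1)]
top
obj (array([435., 129.]), array([38., 70.]), 152.7) 0.041 [243 274] 484
obj (array([417.,  -7.]), array([37., 80.]), 154.6) 0.041 [300 279] 548
obj (array([ 415., -132.]), array([41., 47.]), 1.6) 0.05 [357 289] 403
stand tab (array([518., 340.]), array([ 9., 30.]), 87.8) 0.153 [149 242] 83
stand tab (array([454., 339.]), array([ 8., 29.]), 90.4) 0.153 [147 271] 79
stand tab (array([394., 342.]), array([ 8., 31.]), 88.3) 0.152 [144 299] 74
stand all (array([443., 341.]), array([162., 215.]), 179.3) [ 122  234   79   97 2182]
stand base (array([442., 275.]), array([ 30., 215.]), 178.9) 0.008128339517836244 [189 242  19  89 801]
stand base (array([492., 363.]), array([ 53., 128.]), 82.7) 0.0083753346335624 [140 250  51  24 803]
stand base (array([428., 359.]), array([ 46., 117.]), 87.5) 0.00844414111423461 [139 279  49  23 854]
stand base (array([354., 366.]), array([ 72., 127.]), 86.6) 0.008273
[... 1842 characters left out ...]
[526., 360.]), array([ 76., 149.]), 113.7) 0.0064058465909496275 [462 243  66  32 926]
frame tab (array([ 379., -321.]), array([15., 29.]), 94.1) 0.148 [174 123] 162
frame tab (array([ 446., -407.]), array([13., 31.]), 103.2) 0.148 [121 136] 191
frame tab (array([ 478., -305.]), array([13., 29.]), 96.7) 0.149 [163 150] 197
frame tab (array([ 548., -386.]), array([ 7., 30.]), 98.0) 0.147 [108 168] 113
frame all (array([ 451., -358.]), array([162., 223.]), 10.3) [ 108  123   93   79 4221]
frame base (array([ 441., -301.]), array([ 35., 226.]), 9.8) 0.006719659610171847 [179 164  26  68 729]
frame base (array([ 538., -359.]), array([ 44., 140.]), 78.5) 0.006591878151589527 [120 206  58  24 344]
```

```bash
cat >> h.py <<'E'
def plan(x,y,z,yaw,q=None):
    "print total tool-frame dp and turn (units of the rows) to TCP x,y,z, tool y axis at yaw deg (mod 180), tool down"
    s=manip.sense(); Rm=R.from_quat(s['tool_rot']).as_matrix(); d=np.array([x,y,z])-s['tcp_pos']
    yn=np.degrees(np.arctan2(Rm[1,1],Rm[0,1])); dy=(yaw-yn+90)%180-90
    lin=Rm.T@d/.5; ty=np.radians(yaw) if abs((yaw-yn+180)%360-180)<=90 else np.radians(yaw+180)
    Y=np.array([np.cos(ty),np.sin(ty),0]); T=np.column_stack([np.cross(Y,[0,0,-1]),Y,[0,0,-1]])
    rv=R.from_matrix(Rm.T@T).as_rotvec()/(2*np.pi); after=T.T@d/.5
    # rv tilt-free if tool already down; dp after full turn given too
    print("t %.1f tcp"%s['t'],np.round(s['tcp_pos'],4),"yaw %.1f q6 %.2f"%(yn,s['q'][5]),"| dp",np.round(lin,3),"rot",np.round(rv,4),"(deg %.1f)"%dy,"| dp after turn",np.round(after,3),"rows lin %.1f rot %.1f"%(np.linalg.norm(d)/.0417,abs(dy)/7.16))
E
python3 - <<'E'
from h import *
P=cloud(np.load("top0.npy"),manip.camera_model("top")); x,y,z=P[...,0],P[...,1],P[...,2]
ar=(x>.47)&(x<.585)&(abs(y)<.21)&(z>.025)
for q,s in blobs(ar,P,60):
    t=q[q[:,2]>np.percentile(q[:,2],90)-.008]; print("obj",rect(t),np.percentile(q[:,2],95).round(3),s)
for q,s in blobs((x>.58)&(x<.85)&(abs(y)<.3)&(z>.02)&(z<.08),P,60): print("far",rect(q),np.percentile(q[:,2],95).round(3),s)
for q,s in blobs((x>.55)&(x<.85)&(y>-.5)&(y<.4)&(z>.065)&(z<.16),P,20): print("hi",rect(q),q[:,2].max().round(3),s)
plan(.435,.129,.25,152.7-90)
E
```

```text
obj (array([531., 111.]), array([39., 45.]), 46.2) 0.049 [254 237  25  24 384]
obj (array([534.,   2.]), array([33., 35.]), 1.5) 0.061 [304 240  16  18 223]
obj (array([ 521., -105.]), array([38., 90.]), 116.7) 0.04 [336 241  40  30 593]
far (array([835., 137.]), array([21., 59.]), 94.0) 0.079 [247 119  25  16 188]
far (array([838., 291.]), array([18., 23.]), 0.8) 0.053 [195 121  11  14 100]
far (array([ 831., -120.]), array([ 38., 160.]), 90.0) 0.073 [ 331  121   65   24 1348]
far (array([691., -23.]), array([153., 239.]), 90.3) 0.072 [ 273  152  100   67 1816]
far (array([727., 248.]), array([51., 52.]), 2.2) 0.079 [201 155  23  24 248]
hi (array([837., 140.]), array([24., 64.]), 88.4) 0.084 [245 117  27  13  94]
hi (array([ 831., -121.]), array([ 37., 157.]), 89.9) 0.077 [332 121  64  17 885]
hi (array([728., 249.]), array([50., 51.]), 104.6) 0.144 [201 153  22  23 373]
hi (array([691., -23.]), array([153., 239.]), 90.3) 0.076 [273 152 100  63 602]
hi (array([ 709., -498.]), array([ 3., 33.]), 0.3) 0.073 [517 174   3  14  22]
hi (array([ 631., -498.]), array([ 3., 33.]), 179.8) 0.073 [519 205   3  14  20]
hi (array([565., 398.]), array([ 3., 21.]), 179.3) 0.091 [140 224   5   9  29]
hi (array([ 576., -498.]), array([ 3., 49.]), 179.8) 0.074 [520 224   4  21  35]
hi (array([561., 272.]), array([11., 22.]), 2.1) 0.091 [193 226   7  10  54]
hi (array([ 575., -399.]), array([11., 27.]), 9.7) 0.092 [477 226   9  12  70]
hi (array([ 559., -271.]), array([10., 16.]), 11.3) 0.092 [424 234   8   8  43]
t 0.1 tcp [0.1784 0.5985 0.303 ] yaw 73.4 q6 -0.18 | dp [-0.76  -0.753  0.107] rot [-0.0003 -0.      0.0297] (deg -10.7) | dp after turn [-0.887 -0.599  0.106] rows lin 12.9 rot 1.5
```

```bash
python3 -m crank '[{"dp":[0,0,0],"delta_rot":[0,0,0.0149],"fingers":1},{"dp":[0,0,0],"delta_rot":[0,0,0.0149],"fingers":1},{"dp":[-0.063,-0.043,0.008],"delta_rot":[0,0,0],"fingers":1},{"dp":[-0.063,-0.043,0.008],"delta_rot":[0,0,0],"fingers":1},{"dp":[-0.063,-0.043,0.008],"delta_rot":[0,0,0],"fingers":1},{"dp":[-0.063,-0.043,0.008],"delta_rot":[0,0,0],"fingers":1},{"dp":[-0.063,-0.043,0.008],"delta_rot":[0,0,0],"fingers":1},{"dp":[-0.063,-0.043,0.008],"delta_rot":[0,0,0],"fingers":1}]' 40; python3 -m crank '[{"dp":[-0.063,-0.043,0.008],"delta_rot":[0,0,0],"fingers":1},{"dp":[-0.063,-0.043,0.008],"delta_rot":[0,0,0],"fingers":1},{"dp":[-0.063,-0.043,0.008],"delta_rot":[0,0,0],"fingers":1},{"dp":[-0.063,-0.043,0.008],"delta_rot":[0,0,0],"fingers":1},{"dp":[-0.063,-0.043,0.008],"delta_rot":[0,0,0],"fingers":1},{"dp":[-0.063,-0.043,0.008],"delta_rot":[0,0,0],"fingers":1},{"dp":[-0.063,-0.043,0.008],"delta_rot":[0,0,0],"fingers":1},{"dp":[-0.063,-0.043,0.008],"delta_rot":[0,0,0],"fingers":1},{"dp":[0,0,0],"delta_rot":[0,0,0],"fingers":1}]'; python3 -c "
from h import *
p,d,P=near(); cv2.imwrite('pics/w1.png',p[...,::-1])
m=(P[...,2]>.025)&(P[...,2]<.07)&(P[...,0]>.37)&(P[...,0]<.58)&(abs(P[...,1])<.2)
for q,s in blobs(m,P,150): t=q[q[:,2]>np.percentile(q[:,2],90)-.008]; print(rect(t),np.percentile(q[:,2],95).round(3),s)
plan(.436,.129,.079,62.7)"
```

```text
t: 0.77
tcp_pos: [0.2874, 0.3959, 0.2795]
tool_rot: [0.236, 0.972, -0.0, -0.0]
force: [0.9, -0.2, 0.5]
finger_gap: 0.998
gripper_force: 0.0
t: 1.52
tcp_pos: [0.4362, 0.1241, 0.2475]
tool_rot: [0.24, 0.971, -0.0, 0.002]
force: [-0.5, -0.2, 0.3]
finger_gap: 1.0
gripper_force: 0.0
(array([436., 130.]), array([38., 70.]), 152.6) 0.037 [ 309  184   47   83 3772]
(array([418.,  -7.]), array([39., 81.]), 154.6) 0.037 [ 155  232   61   88 4055]
(array([533., 111.]), array([44., 46.]), 43.6) 0.048 [ 332  295   61   56 2530]
(array([ 415., -132.]), array([44., 47.]), 6.4) 0.048 [  45  300   69   60 2544]
(array([535.,   2.]), array([36., 37.]), 100.1) 0.058 [ 238  350   46   54 1860]
t 1.6 tcp [0.4342 0.1262 0.2475] yaw 62.3 q6 -1.05 | dp [-0.     0.007  0.337] rot [ 0.      0.0001 -0.0011] (deg 0.4) | dp after turn [-0.001  0.007  0.337] rows lin 4.0 rot 0.1
```

View pics/w1.png

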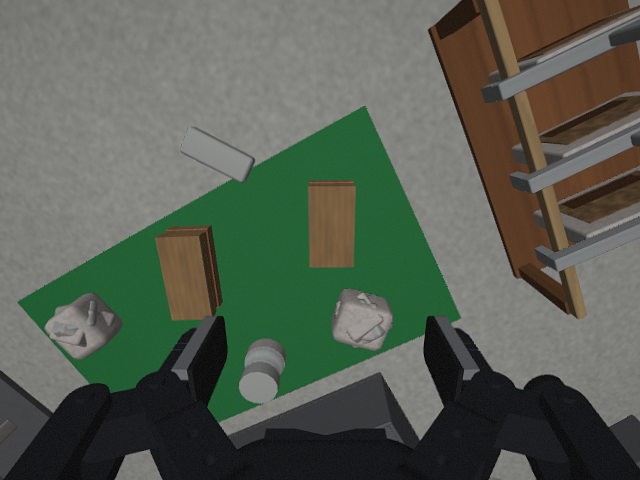

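The wrist view puts the first board at (332,225), square between the fingers. The wrist measurement agrees with the top view to within 2 mm, so I'll grasp it.

```bash
python3 -m crank '[{"dp":[0,0.004,0.075],"delta_rot":[0,0,0],"fingers":1},{"dp":[0,0.004,0.075],"delta_rot":[0,0,0],"fingers":1},{"dp":[0,0,0.075],"delta_rot":[0,0,0],"fingers":1},{"dp":[0,0,0.07],"delta_rot":[0,0,0],"fingers":1},{"dp":[0,0,0.04],"delta_rot":[0,0,0],"fingers":1},{"dp":[0,0,0],"delta_rot":[0,0,0],"fingers":-1},{"dp":[0,0,0],"delta_rot":[0,0,0],"fingers":-1},{"dp":[0,0,0],"delta_rot":[0,0,0],"fingers":-1},{"dp":[0,0,0],"delta_rot":[0,0,0],"fingers":-1},{"dp":[0,0,0],"delta_rot":[0,0,0],"fingers":-1},{"dp":[0,0,0],"delta_rot":[0,0,0],"fingers":-1}]' 40; python3 -m crank '[{"dp":[0,0,-0.06],"delta_rot":[0,0,0],"fingers":-1},{"dp":[0,0,-0.07],"delta_rot":[0,0,0],"fingers":-1},{"dp":[0,0,-0.07],"delta_rot":[0,0,0],"fingers":-1},{"dp":[0,0,-0.07],"delta_rot":[0,0,0],"fingers":-1},{"dp":[0,0,0],"delta_rot":[0,0,0],"fingers":-1}]'; python3 -c "
from h import *
plan(.691,.055,.215,90)
plan(.691,.055,.215,62)"
```

```text
t: 2.48
tcp_pos: [0.4347, 0.1329, 0.0821]
tool_rot: [0.236, 0.972, 0.001, 0.002]
force: [-0.4, 2.6, 7.6]
finger_gap: 0.44
gripper_force: 42.0
t: 2.9
tcp_pos: [0.4368, 0.1329, 0.2215]
tool_rot: [0.236, 0.972, 0.002, 0.007]
force: [0.2, -0.7, 0.4]
finger_gap: 0.433
gripper_force: 41.0
t 2.9 tcp [0.4368 0.1329 0.2215] yaw 62.7 q6 -1.04 | dp [-0.523  0.095  0.02 ] rot [ 0.0006  0.0021 -0.0759] (deg 27.3) | dp after turn [-0.508 -0.156  0.013] rows lin 6.4 rot 3.8
t 2.9 tcp [0.4368 0.1329 0.2215] yaw 62.7 q6 -1.04 | dp [-0.523  0.095  0.02 ] rot [0.0011 0.0019 0.0019] (deg -0.7) | dp after turn [-0.522  0.101  0.013] rows lin 6.4 rot 0.1
```

```bash
python3 -m crank '[{"dp":[0,0,0],"delta_rot":[0,0,-0.019],"fingers":-1},{"dp":[0,0,0],"delta_rot":[0,0,-0.019],"fingers":-1},{"dp":[0,0,0],"delta_rot":[0,0,-0.019],"fingers":-1},{"dp":[0,0,0],"delta_rot":[0,0,-0.019],"fingers":-1},{"dp":[-0.073,-0.022,0],"delta_rot":[0,0,0],"fingers":-1},{"dp":[-0.073,-0.022,0],"delta_rot":[0,0,0],"fingers":-1},{"dp":[-0.073,-0.022,0],"delta_rot":[0,0,0],"fingers":-1},{"dp":[-0.073,-0.022,0],"delta_rot":[0,0,0],"fingers":-1},{"dp":[-0.073,-0.022,0],"delta_rot":[0,0,0],"fingers":-1},{"dp":[-0.073,-0.022,0],"delta_rot":[0,0,0],"fingers":-1},{"dp":[-0.07,-0.022,0],"delta_rot":[0,0,0],"fingers":-1},{"dp":[0,0,0],"delta_rot":[0,0,0],"fingers":-1}]'; python3 -m crank '[{"dp":[0,0,0.06],"delta_rot":[0,0,0],"fingers":-1},{"dp":[0,0,0.06],"delta_rot":[0,0,0],"fingers":-1},{"dp":[0,0,0],"delta_rot":[0,0,0],"fingers":-1},{"dp":[0,0,0],"delta_rot":[0,0,0],"fingers":0.4},{"dp":[0,0,0],"delta_rot":[0,0,0],"fingers":0.4},{"dp":[0,0,0],"delta_rot":[0,0,0],"fingers":0.4},{"dp":[0,0,0],"delta_rot":[0,0,0],"fingers":0.4},{"dp":[0,0,-0.06],"delta_rot":[0,0,0],"fingers":1},{"dp":[0,0,-0.06],"delta_rot":[0,0,0],"fingers":1},{"dp":[0,0,0],"delta_rot":[0,0,0],"fingers":1}]'; python3 -c "
from h import *
plan(.533,.111,.20,45)
plan(.533,.111,.20,135)
plan(.418,-.007,.20,64.6)"
```

```text
t: 3.9
tcp_pos: [0.6949, 0.0524, 0.2157]
tool_rot: [0.001, 1.0, -0.001, 0.005]
force: [1.0, -1.0, 0.3]
finger_gap: 0.438
gripper_force: 40.9
t: 4.73
tcp_pos: [0.6919, 0.0556, 0.2237]
tool_rot: [-0.0, 1.0, -0.001, 0.007]
force: [0.8, -0.5, 1.3]
finger_gap: 0.999
gripper_force: 0.0
t 4.7 tcp [0.6919 0.0556 0.2237] yaw 90.0 q6 -1.65 | dp [0.318 0.111 0.042] rot [0.0007 0.0023 0.1251] (deg -45.0) | dp after turn [ 0.303 -0.146  0.047] rows lin 4.1 rot 6.3
t 4.7 tcp [0.6919 0.0556 0.2237] yaw 90.0 q6 -1.65 | dp [0.318 0.111 0.042] rot [-0.0011  0.0022 -0.1249] (deg 45.0) | dp after turn [0.146 0.303 0.047] rows lin 4.1 rot 6.3
t 4.7 tcp [0.6919 0.0556 0.2237] yaw 90.0 q6 -1.65 | dp [ 0.548 -0.125  0.039] rot [0.0003 0.0024 0.0707] (deg -25.4) | dp after turn [ 0.441 -0.348  0.047] rows lin 6.8 rot 3.6
```

```bash
cat >> h.py <<'E'
def scan(far=False):
    p,d,P=near(); x,y,z=P[...,0],P[...,1],P[...,2]
    m=(z>.025)&(z<.07)&(x>.33)&(x<.585)&(abs(y)<.23)
    for q,s in blobs(m,P,150):
        t=q[q[:,2]>np.percentile(q[:,2],90)-.008]; print(rect(t),np.percentile(q[:,2],95).round(3),s[:2],s[4])
    return p,d,P
E
python3 -m crank '[{"dp":[0,0,0],"delta_rot":[0,0.0006,0.0177],"fingers":1},{"dp":[0,0,0],"delta_rot":[0,0.0006,0.0177],"fingers":1},{"dp":[0,0,0],"delta_rot":[0,0.0006,0.0177],"fingers":1},{"dp":[0,0,0],"delta_rot":[0,0.0006,0.0177],"fingers":1},{"dp":[0.063,-0.05,0.007],"delta_rot":[0,0,0],"fingers":1},{"dp":[0.063,-0.05,0.007],"delta_rot":[0,0,0],"fingers":1},{"dp":[0.063,-0.05,0.007],"delta_rot":[0,0,0],"fingers":1},{"dp":[0.063,-0.05,0.007],"delta_rot":[0,0,0],"fingers":1},{"dp":[0.063,-0.05,0.007],"delta_rot":[0,0,0],"fingers":1},{"dp":[0.063,-0.05,0.007],"delta_rot":[0,0,0],"fingers":1},{"dp":[0.063,-0.05,0.007],"delta_rot":[0,0,0],"fingers":1},{"dp":[0,0,0],"delta_rot":[0,0,0],"fingers":1}]' ; python3 -c "
from h import *
scan()
plan(.418,-.007,.079,64.6)"
```

```text
t: 5.73
tcp_pos: [0.4028, -0.0058, 0.1946]
tool_rot: [0.221, 0.975, 0.0, -0.015]
force: [-1.4, -0.9, -0.5]
finger_gap: 0.999
gripper_force: 0.0
(array([418.,  -7.]), array([38., 81.]), 154.3) 0.037 [308 220] 5792
(array([ 402., -135.]), array([24., 44.]), 109.1) 0.047 [145 300] 1856
(array([533., 110.]), array([43., 49.]), 46.1) 0.048 [494 305] 3908
(array([534.,   2.]), array([36., 36.]), 23.6) 0.058 [380 367] 2800
(array([ 521., -104.]), array([39., 90.]), 116.1) 0.037 [235 375] 3030
t 5.8 tcp [ 0.4082 -0.0067  0.1952] yaw 64.4 q6 -1.41 | dp [-0.023  0.009  0.232] rot [-0.0007 -0.0032 -0.0005] (deg 0.2) | dp after turn [-0.018  0.008  0.232] rows lin 2.8 rot 0.0
```

```bash
python3 -m crank '[{"dp":[-0.01,0.004,0.07],"delta_rot":[0,-0.001,0],"fingers":1},{"dp":[-0.008,0.004,0.07],"delta_rot":[0,-0.001,0],"fingers":1},{"dp":[0,0,0.06],"delta_rot":[0,0,0],"fingers":1},{"dp":[0,0,0],"delta_rot":[0,0,0],"fingers":1}]'; python3 -c "
from h import *
plan(.418,-.007,.079,64.4)"
```

```text
t: 6.12
tcp_pos: [0.4227, -0.0076, 0.0904]
tool_rot: [0.22, 0.975, -0.001, -0.004]
force: [-1.2, 0.6, -0.6]
finger_gap: 1.0
gripper_force: 0.0
t 6.1 tcp [ 0.4227 -0.0076  0.0904] yaw 64.5 q6 -1.40 | dp [ 0.009 -0.003  0.023] rot [-0.0007 -0.0012  0.0004] (deg -0.1) | dp after turn [ 0.009 -0.003  0.023] rows lin 0.3 rot 0.0
```

```bash
python3 -m crank '[{"dp":[0.008,0,0.022],"delta_rot":[0,0,0],"fingers":1},{"dp":[0,0,0],"delta_rot":[0,0,0],"fingers":-1},{"dp":[0,0,0],"delta_rot":[0,0,0],"fingers":-1},{"dp":[0,0,0],"delta_rot":[0,0,0],"fingers":-1},{"dp":[0,0,0],"delta_rot":[0,0,0],"fingers":-1},{"dp":[0,0,0],"delta_rot":[0,0,0],"fingers":-1},{"dp":[0,0,0],"delta_rot":[0,0,0],"fingers":-1},{"dp":[0,0,-0.06],"delta_rot":[0,0,0],"fingers":-1},{"dp":[0,0,-0.07],"delta_rot":[0,0,0],"fingers":-1},{"dp":[0,0,-0.07],"delta_rot":[0,0,0],"fingers":-1},{"dp":[0,0,-0.07],"delta_rot":[0,0,0],"fingers":-1},{"dp":[0,0,0],"delta_rot":[0,0,0],"fingers":-1}]'; python3 -m crank '[{"dp":[0,0,0],"delta_rot":[0,0,-0.0177],"fingers":-1},{"dp":[0,0,0],"delta_rot":[0,0,-0.0177],"fingers":-1},{"dp":[0,0,0],"delta_rot":[0,0,-0.0177],"fingers":-1},{"dp":[0,0,0],"delta_rot":[0,0,-0.0177],"fingers":-1},{"dp":[-0.075,0.004,0],"delta_rot":[0,0,0],"fingers":-1},{"dp":[-0.075,0.004,0],"delta_rot":[0,0,0],"fingers":-1},{"dp":[-0.075,0.004,0],"delta_rot":[0,0,0],"fingers":-1},{"dp":[-0.075,0.004,0],"delta_rot":[0,0,0],"fingers":-1},{"dp":[-0.075,0.004,0],"delta_rot":[0,0,0],"fingers":-1},{"dp":[-0.075,0.004,0],"delta_rot":[0,0,0],"fingers":-1},{"dp":[-0.075,0.004,0],"delta_rot":[0,0,0],"fingers":-1},{"dp":[0,0,0],"delta_rot":[0,0,0],"fingers":-1}]'; python3 -c "
from h import *
plan(.691,.005,.155,90)"
```

```text
t: 7.12
tcp_pos: [0.4218, -0.0062, 0.2248]
tool_rot: [0.22, 0.975, -0.002, 0.006]
force: [0.9, -0.6, -0.0]
finger_gap: 0.439
gripper_force: 40.5
t: 8.12
tcp_pos: [0.6887, 0.0082, 0.2185]
tool_rot: [-0.0, 1.0, -0.002, 0.004]
force: [0.2, -0.2, -0.7]
finger_gap: 0.437
gripper_force: 40.5
t 8.1 tcp [0.6887 0.0082 0.2185] yaw 90.0 q6 -1.72 | dp [-0.003 -0.006  0.127] rot [-0.0005  0.0013  0.0001] (deg -0.0) | dp after turn [-0.005 -0.006  0.127] rows lin 1.5 rot 0.0
```

```bash
python3 -m crank '[{"dp":[0,0,0.065],"delta_rot":[0,0,0],"fingers":-1},{"dp":[0,0,0.06],"delta_rot":[0,0,0],"fingers":-1},{"dp":[0,0,0],"delta_rot":[0,0,0],"fingers":-1},{"dp":[0,0,0],"delta_rot":[0,0,0],"fingers":0.4},{"dp":[0,0,0],"delta_rot":[0,0,0],"fingers":0.4},{"dp":[0,0,0],"delta_rot":[0,0,0],"fingers":0.4},{"dp":[0,0,0],"delta_rot":[0,0,0],"fingers":0.4},{"dp":[0,0,-0.06],"delta_rot":[0,0,0],"fingers":1},{"dp":[0,0,-0.06],"delta_rot":[0,0,0],"fingers":1},{"dp":[0,0,0],"delta_rot":[0,0,0],"fingers":1}]'; python3 -c "
from h import *
plan(.533,.111,.20,46)"
```

```text
t: 8.95
tcp_pos: [0.6854, 0.008, 0.2234]
tool_rot: [-0.0, 1.0, -0.002, 0.006]
force: [0.3, 0.2, 1.1]
finger_gap: 0.997
gripper_force: 0.0
t 8.9 tcp [0.6854 0.008  0.2234] yaw 90.0 q6 -1.72 | dp [0.305 0.206 0.042] rot [0.     0.002  0.1223] (deg -44.0) | dp after turn [ 0.362 -0.064  0.047] rows lin 4.4 rot 6.2
```

```bash
python3 -m crank '[{"dp":[0,0,0],"delta_rot":[0,0,0.0175],"fingers":1},{"dp":[0,0,0],"delta_rot":[0,0,0.0175],"fingers":1},{"dp":[0,0,0],"delta_rot":[0,0,0.0175],"fingers":1},{"dp":[0,0,0],"delta_rot":[0,0,0.0175],"fingers":1},{"dp":[0,0,0],"delta_rot":[0,0,0.0175],"fingers":1},{"dp":[0,0,0],"delta_rot":[0,0,0.0175],"fingers":1},{"dp":[0,0,0],"delta_rot":[0,0,0.0175],"fingers":1},{"dp":[0.072,-0.013,0.01],"delta_rot":[0,0,0],"fingers":1},{"dp":[0.072,-0.013,0.01],"delta_rot":[0,0,0],"fingers":1},{"dp":[0.072,-0.013,0.01],"delta_rot":[0,0,0],"fingers":1},{"dp":[0.072,-0.013,0.01],"delta_rot":[0,0,0],"fingers":1},{"dp":[0.072,-0.013,0.007],"delta_rot":[0,0,0],"fingers":1}]'; python3 -m crank '[{"dp":[0,0,0],"delta_rot":[0,0,0],"fingers":1},{"dp":[0,0,0],"delta_rot":[0,0,0],"fingers":1}]' ; python3 -c "
from h import *
scan()
plan(.533,.111,.082,46)"
```

```text
t: 9.95
tcp_pos: [0.5285, 0.1109, 0.193]
tool_rot: [0.375, 0.927, -0.001, 0.0]
force: [0.3, 1.2, 0.1]
finger_gap: 1.001
gripper_force: 0.0
t: 10.12
tcp_pos: [0.5279, 0.1115, 0.193]
tool_rot: [0.374, 0.927, -0.002, -0.001]
force: [0.3, 0.8, 0.4]
finger_gap: 0.999
gripper_force: 0.0
(array([534., 111.]), array([42., 46.]), 44.5) 0.048 [294 219] 4529
(array([ 420., -130.]), array([41., 46.]), 98.7) 0.046 [  0 318] 2682
(array([542.,   6.]), array([20., 37.]), 118.9) 0.058 [215 324] 1818
(array([500., -78.]), array([23., 24.]), 116.8) 0.037 [117 361] 647
t 10.2 tcp [0.5302 0.1107 0.1933] yaw 46.0 q6 -0.80 | dp [-0.003  0.005  0.223] rot [-0.0002  0.0003  0.    ] (deg -0.0) | dp after turn [-0.004  0.004  0.223] rows lin 2.7 rot 0.0
```

```bash
python3 -m crank '[{"dp":[-0.004,0.002,0.075],"delta_rot":[0,0,0],"fingers":1},{"dp":[-0.003,0.002,0.075],"delta_rot":[0,0,0],"fingers":1},{"dp":[0,0,0.073],"delta_rot":[0,0,0],"fingers":1},{"dp":[0,0,0],"delta_rot":[0,0,0],"fingers":1},{"dp":[0,0,0],"delta_rot":[0,0,0],"fingers":-1},{"dp":[0,0,0],"delta_rot":[0,0,0],"fingers":-1},{"dp":[0,0,0],"delta_rot":[0,0,0],"fingers":-1},{"dp":[0,0,0],"delta_rot":[0,0,0],"fingers":-1},{"dp":[0,0,0],"delta_rot":[0,0,0],"fingers":-1},{"dp":[0,0,0],"delta_rot":[0,0,0],"fingers":-1}]';  python3 -m crank '[{"dp":[0,0,-0.07],"delta_rot":[0,0,0],"fingers":-1},{"dp":[0,0,-0.07],"delta_rot":[0,0,0],"fingers":-1},{"dp":[0,0,-0.07],"delta_rot":[0,0,0],"fingers":-1},{"dp":[0,0,-0.07],"delta_rot":[0,0,0],"fingers":-1},{"dp":[-0.074,0,0],"delta_rot":[0,0,0],"fingers":-1},{"dp":[-0.074,0,0],"delta_rot":[0,0,0],"fingers":-1},{"dp":[-0.074,0,0],"delta_rot":[0,0,0],"fingers":-1},{"dp":[-0.074,0,0],"delta_rot":[0,0,0],"fingers":-1},{"dp":[-0.074,0,0],"delta_rot":[0,0,0],"fingers":-1},{"dp":[-0.074,0,0],"delta_rot":[0,0,0],"fingers":-1},{"dp":[0,0,0],"delta_rot":[0,0,0],"fingers":-1}]'; python3 -c "
from h import *
plan(.691,-.045,.160,46)"
```

```text
t: 11.0
tcp_pos: [0.535, 0.109, 0.0835]
tool_rot: [0.375, 0.927, -0.0, 0.002]
force: [-0.2, -0.1, 7.1]
finger_gap: 0.576
gripper_force: 43.5
t: 11.92
tcp_pos: [0.6983, -0.0511, 0.2227]
tool_rot: [0.377, 0.926, -0.002, 0.005]
force: [1.6, -0.4, 0.1]
finger_gap: 0.581
gripper_force: 42.6
t 11.9 tcp [ 0.6983 -0.0511  0.2227] yaw 45.7 q6 -1.03 | dp [ 0.02  -0.002  0.125] rot [ 0.0001  0.0016 -0.0009] (deg 0.3) | dp after turn [ 0.019 -0.001  0.125] rows lin 1.5 rot 0.0
```

```bash
python3 -m crank '[{"dp":[0.01,0,0.065],"delta_rot":[0,0,0],"fingers":-1},{"dp":[0.01,0,0.06],"delta_rot":[0,0,0],"fingers":-1},{"dp":[0,0,0],"delta_rot":[0,0,0],"fingers":-1},{"dp":[0,0,0],"delta_rot":[0,0,0],"fingers":0.6},{"dp":[0,0,0],"delta_rot":[0,0,0],"fingers":0.6},{"dp":[0,0,0],"delta_rot":[0,0,0],"fingers":0.6},{"dp":[0,0,0],"delta_rot":[0,0,0],"fingers":0.6},{"dp":[0,0,-0.06],"delta_rot":[0,0,0],"fingers":1},{"dp":[0,0,-0.06],"delta_rot":[0,0,0],"fingers":1},{"dp":[0,0,0],"delta_rot":[0,0,0],"fingers":1}]'; python3 -m crank '[{"dp":[0,0,0],"delta_rot":[0,0,0.018],"fingers":1},{"dp":[0,0,0],"delta_rot":[0,0,0.018],"fingers":1},{"dp":[0,0,0],"delta_rot":[0,0,0.018],"fingers":1},{"dp":[0.009,-0.072,0.008],"delta_rot":[0,0,0],"fingers":1},{"dp":[0.009,-0.072,0.008],"delta_rot":[0,0,0],"fingers":1},{"dp":[0.009,-0.072,0.008],"delta_rot":[0,0,0],"fingers":1},{"dp":[0.009,-0.072,0.008],"delta_rot":[0,0,0],"fingers":1},{"dp":[0.009,-0.072,0.008],"delta_rot":[0,0,0],"fingers":1},{"dp":[0,0,0],"delta_rot":[0,0,0],"fingers":1},{"dp":[0,0,0],"delta_rot":[0,0,0],"fingers":1}]'; python3 -c "
from h import *
scan()
plan(.521,-.1045,.079,26.4)"
```

```text
t: 12.75
tcp_pos: [0.6898, -0.0388, 0.2259]
tool_rot: [0.375, 0.927, -0.0, 0.006]
force: [0.5, 0.3, -0.2]
finger_gap: 0.999
gripper_force: 0.0
t: 13.58
tcp_pos: [0.5134, -0.0988, 0.1994]
tool_rot: [0.527, 0.85, -0.002, -0.001]
force: [0.8, 0.2, -0.2]
finger_gap: 1.0
gripper_force: 0.0
(array([535.,   2.]), array([36., 36.]), 4.9) 0.058 [393  99] 3880
(array([ 416., -131.]), array([43., 47.]), 5.7) 0.048 [141 193] 4608
(array([ 522., -105.]), array([38., 90.]), 116.7) 0.037 [305 198] 6430
t 13.6 tcp [ 0.5155 -0.099   0.1997] yaw 26.4 q6 -0.86 | dp [-0.014  0.005  0.241] rot [-0.0002  0.0005  0.0001] (deg -0.0) | dp after turn [-0.015  0.005  0.241] rows lin 2.9 rot 0.0
```

```bash
python3 -m crank '[{"dp":[-0.007,0.003,0.08],"delta_rot":[0,0,0],"fingers":1},{"dp":[-0.007,0.003,0.08],"delta_rot":[0,0,0],"fingers":1},{"dp":[0,0,0.08],"delta_rot":[0,0,0],"fingers":1},{"dp":[0,0,0],"delta_rot":[0,0,0],"fingers":1},{"dp":[0,0,0],"delta_rot":[0,0,0],"fingers":-1},{"dp":[0,0,0],"delta_rot":[0,0,0],"fingers":-1},{"dp":[0,0,0],"delta_rot":[0,0,0],"fingers":-1},{"dp":[0,0,0],"delta_rot":[0,0,0],"fingers":-1},{"dp":[0,0,0],"delta_rot":[0,0,0],"fingers":-1},{"dp":[0,0,0],"delta_rot":[0,0,0],"fingers":-1}]';  python3 -m crank '[{"dp":[0,0,-0.07],"delta_rot":[0,0,0],"fingers":-1},{"dp":[0,0,-0.07],"delta_rot":[0,0,0],"fingers":-1},{"dp":[0,0,-0.07],"delta_rot":[0,0,0],"fingers":-1},{"dp":[0,0,-0.07],"delta_rot":[0,0,0],"fingers":-1},{"dp":[0,0,0],"delta_rot":[0,0,-0.0196],"fingers":-1},{"dp":[0,0,0],"delta_rot":[0,0,-0.0196],"fingers":-1},{"dp":[0,0,0],"delta_rot":[0,0,-0.0196],"fingers":-1},{"dp":[0,0,0],"delta_rot":[0,0,-0.0196],"fingers":-1},{"dp":[0,0,0],"delta_rot":[0,0,-0.0196],"fingers":-1},{"dp":[0,0,0],"delta_rot":[0,0,-0.0196],"fingers":-1},{"dp":[0,0,0],"delta_rot":[0,0,-0.0196],"fingers":-1},{"dp":[0,0,0],"delta_rot":[0,0,-0.0196],"fingers":-1}]';python3 -m crank '[{"dp":[0,0,0],"delta_rot":[0,0,-0.0196],"fingers":-1},{"dp":[-0.068,0.006,0],"delta_rot":[0,0,0],"fingers":-1},{"dp":[-0.068,0.006,0],"delta_rot":[0,0,0],"fingers":-1},{"dp":[-0.068,0.006,0],"delta_rot":[0,0,0],"fingers":-1},{"dp":[-0.068,0.006,0],"delta_rot":[0,0,0],"fingers":-1},{"dp":[-0.068,0.006,0],"delta_rot":[0,0,0],"fingers":-1},{"dp":[0,0,0],"delta_rot":[0,0,0],"fingers":-1}]'; python3 -c "
from h import *
plan(.691,-.09,.155,90)"
```

```text
t: 14.47
tcp_pos: [0.522, -0.104, 0.082]
tool_rot: [0.526, 0.85, -0.001, 0.003]
force: [0.2, 2.6, 8.0]
finger_gap: 0.438
gripper_force: 42.4
t: 15.47
tcp_pos: [0.5205, -0.1031, 0.2206]
tool_rot: [0.059, 0.998, -0.002, 0.0]
force: [-0.2, -0.9, -0.0]
finger_gap: 0.437
gripper_force: 41.4
t: 16.05
tcp_pos: [0.6968, -0.088, 0.2209]
tool_rot: [-0.001, 1.0, -0.002, 0.005]
force: [0.4, 0.2, 0.4]
finger_gap: 0.437
gripper_force: 41.4
t 16.1 tcp [ 0.6968 -0.088   0.2209] yaw 90.1 q6 -1.85 | dp [ 0.013 -0.003  0.132] rot [-0.0007  0.0015  0.0002] (deg -0.1) | dp after turn [ 0.012 -0.004  0.132] rows lin 1.6 rot 0.0
```

```bash
python3 -m crank '[{"dp":[0.006,0,0.065],"delta_rot":[0,0,0],"fingers":-1},{"dp":[0.006,0,0.065],"delta_rot":[0,0,0],"fingers":-1},{"dp":[0,0,0],"delta_rot":[0,0,0],"fingers":-1},{"dp":[0,0,0],"delta_rot":[0,0,0],"fingers":0.4},{"dp":[0,0,0],"delta_rot":[0,0,0],"fingers":0.4},{"dp":[0,0,0],"delta_rot":[0,0,0],"fingers":0.4},{"dp":[0,0,0],"delta_rot":[0,0,0],"fingers":0.4},{"dp":[0,0,-0.065],"delta_rot":[0,0,0],"fingers":1},{"dp":[0,0,-0.065],"delta_rot":[0,0,0],"fingers":1},{"dp":[0,0,0],"delta_rot":[0,0,-0.0155],"fingers":1}]'; python3 -m crank '[{"dp":[0.079,-0.004,0.006],"delta_rot":[0,0,0],"fingers":1},{"dp":[0.079,-0.004,0.006],"delta_rot":[0,0,0],"fingers":1},{"dp":[0.079,-0.004,0.006],"delta_rot":[0,0,0],"fingers":1},{"dp":[0.079,-0.004,0.006],"delta_rot":[0,0,0],"fingers":1},{"dp":[0.079,-0.004,0.006],"delta_rot":[0,0,0],"fingers":1},{"dp":[0.079,-0.004,0.006],"delta_rot":[0,0,0],"fingers":1},{"dp":[0.079,-0.004,0.006],"delta_rot":[0,0,0],"fingers":1},{"dp":[0,0,0],"delta_rot":[0,0,0],"fingers":1},{"dp":[0,0,0],"delta_rot":[0,0,0],"fingers":1},{"dp":[0,0,0],"delta_rot":[0,0,0],"fingers":1}]'; python3 -c "
from h import *
scan()
plan(.416,-.1315,.082,95.7)"
```

```text
t: 16.88
tcp_pos: [0.6886, -0.0892, 0.2268]
tool_rot: [-0.049, 0.999, -0.004, 0.006]
force: [1.7, -0.0, 1.3]
finger_gap: 0.999
gripper_force: 0.0
t: 17.72
tcp_pos: [0.4121, -0.1302, 0.1992]
tool_rot: [-0.048, 0.999, -0.002, 0.0]
force: [0.3, -0.8, 0.4]
finger_gap: 1.005
gripper_force: 0.0
(array([ 414., -132.]), array([42., 46.]), 6.2) 0.048 [289 212] 4299
t 17.8 tcp [ 0.4127 -0.1302  0.199 ] yaw 95.6 q6 -2.23 | dp [-0.006 -0.002  0.234] rot [-0.0008  0.0001 -0.0004] (deg 0.1) | dp after turn [-0.006 -0.003  0.234] rows lin 2.8 rot 0.0
```

```bash
python3 -m crank '[{"dp":[-0.004,-0.002,0.08],"delta_rot":[0,0,0],"fingers":1},{"dp":[0,0,0.08],"delta_rot":[0,0,0],"fingers":1},{"dp":[0,0,0.075],"delta_rot":[0,0,0],"fingers":1},{"dp":[0,0,0],"delta_rot":[0,0,0],"fingers":1},{"dp":[0,0,0],"delta_rot":[0,0,0],"fingers":-1},{"dp":[0,0,0],"delta_rot":[0,0,0],"fingers":-1},{"dp":[0,0,0],"delta_rot":[0,0,0],"fingers":-1},{"dp":[0,0,0],"delta_rot":[0,0,0],"fingers":-1},{"dp":[0,0,0],"delta_rot":[0,0,0],"fingers":-1},{"dp":[0,0,0],"delta_rot":[0,0,0],"fingers":-1}]';  python3 -m crank '[{"dp":[0,0,-0.07],"delta_rot":[0,0,0],"fingers":-1},{"dp":[0,0,-0.07],"delta_rot":[0,0,0],"fingers":-1},{"dp":[0,0,-0.07],"delta_rot":[0,0,0],"fingers":-1},{"dp":[0,0,-0.07],"delta_rot":[0,0,0],"fingers":-1},{"dp":[-0.073,0.033,0],"delta_rot":[0,0,0],"fingers":-1},{"dp":[-0.073,0.033,0],"delta_rot":[0,0,0],"fingers":-1},{"dp":[-0.073,0.033,0],"delta_rot":[0,0,0],"fingers":-1},{"dp":[-0.073,0.033,0],"delta_rot":[0,0,0],"fingers":-1},{"dp":[-0.073,0.033,0],"delta_rot":[0,0,0],"fingers":-1},{"dp":[-0.073,0.033,0],"delta_rot":[0,0,0],"fingers":-1},{"dp":[-0.073,0.033,0],"delta_rot":[0,0,0],"fingers":-1},{"dp":[-0.073,0.033,0],"delta_rot":[0,0,0],"fingers":-1}]';python3 -m crank '[{"dp":[0,0,0],"delta_rot":[0,0,0],"fingers":-1},{"dp":[0,0,0],"delta_rot":[0,0,0],"fingers":-1}]'; python3 -c "
from h import *
plan(.691,.03,.145,95.6)"
```

```text
t: 18.6
tcp_pos: [0.4139, -0.1308, 0.0834]
tool_rot: [-0.049, 0.999, -0.003, 0.001]
force: [1.1, 2.2, 8.4]
finger_gap: 0.511
gripper_force: 41.7
t: 19.6
tcp_pos: [0.6918, 0.0314, 0.2223]
tool_rot: [-0.049, 0.999, -0.001, 0.0]
force: [0.9, -0.2, -0.2]
finger_gap: 0.51
gripper_force: 41.0
t: 19.77
tcp_pos: [0.6917, 0.0315, 0.2213]
tool_rot: [-0.05, 0.999, -0.001, 0.0]
force: [-0.9, -0.5, -0.3]
finger_gap: 0.513
gripper_force: 41.0
t 19.8 tcp [0.6917 0.0315 0.2213] yaw 95.7 q6 -1.78 | dp [ 0.002 -0.002  0.153] rot [-0.0004  0.0001  0.0003] (deg -0.1) | dp after turn [ 0.002 -0.003  0.153] rows lin 1.8 rot 0.0
```

```bash
python3 -m crank '[{"dp":[0,0,0.077],"delta_rot":[0,0,0],"fingers":-1},{"dp":[0,0,0.075],"delta_rot":[0,0,0],"fingers":-1},{"dp":[0,0,0],"delta_rot":[0,0,0],"fingers":-1},{"dp":[0,0,0],"delta_rot":[0,0,0],"fingers":0.6},{"dp":[0,0,0],"delta_rot":[0,0,0],"fingers":0.6},{"dp":[0,0,0],"delta_rot":[0,0,0],"fingers":0.6},{"dp":[0,0,0],"delta_rot":[0,0,0],"fingers":0.6},{"dp":[0,0,-0.075],"delta_rot":[0,0,0],"fingers":0.6},{"dp":[0,0,-0.075],"delta_rot":[0,0,0],"fingers":0.6},{"dp":[0,0,-0.075],"delta_rot":[0,0,0],"fingers":0.6},{"dp":[0,0,-0.075],"delta_rot":[0,0,0],"fingers":0.6},{"dp":[0,0,0],"delta_rot":[0,0,0.019],"fingers":0.6}]';  python3 -m crank '[{"dp":[0,0,0],"delta_rot":[0,0,0.019],"fingers":0.6},{"dp":[0,0,0],"delta_rot":[0,0,0.019],"fingers":0.6},{"dp":[0,0,0],"delta_rot":[0,0,0.019],"fingers":0.6},{"dp":[0,0,0],"delta_rot":[0,0,0.019],"fingers":0.6},{"dp":[0,0,0],"delta_rot":[0,0,0.019],"fingers":0.6},{"dp":[0,0,0],"delta_rot":[0,0,0.019],"fingers":0.6},{"dp":[0,0,0],"delta_rot":[0,0,0.019],"fingers":0.6},{"dp":[0,0,0],"delta_rot":[0,0,0.019],"fingers":0.6},{"dp":[0,0,0],"delta_rot":[0,0,0.019],"fingers":0.6},{"dp":[0,0,0],"delta_rot":[0,0,0.019],"fingers":0.6},{"dp":[0,0,0],"delta_rot":[0,0,0.019],"fingers":0.6},{"dp":[0,0,0],"delta_rot":[0,0,0.019],"fingers":0.6}]'; python3 -m crank '[{"dp":[0,0,0],"delta_rot":[0,0,0.019],"fingers":0.6},{"dp":[0,0,0],"delta_rot":[0,0,0],"fingers":0.6}]'; python3 -c "
from h import *
plan(.457,.34,.30,0)
p,d=manip.snapshot('top'); cv2.imwrite('pics/top1.png',p[...,::-1])
P=cloud(d,manip.camera_model('top'));x,y,z=P[...,0],P[...,1],P[...,2]
for q,s in blobs((x>.62)&(x<.76)&(y>-.138)&(y<.092)&(z>.015)&(z<.2),P,60): print(rect(q),q[:,2].max(),s)
"
```

```text
t: 20.77
tcp_pos: [0.695, 0.0298, 0.3055]
tool_rot: [0.012, 1.0, -0.002, 0.009]
force: [1.2, -0.6, 0.9]
finger_gap: 0.803
gripper_force: 0.0
t: 21.77
tcp_pos: [0.691, 0.03, 0.2955]
tool_rot: [0.667, 0.745, -0.001, 0.001]
force: [-0.3, -0.2, -0.0]
finger_gap: 0.803
gripper_force: 0.0
t: 21.93
tcp_pos: [0.691, 0.0301, 0.2954]
tool_rot: [0.709, 0.705, -0.001, 0.001]
force: [-0.4, -0.2, 0.3]
finger_gap: 0.799
gripper_force: 0.0
t 21.9 tcp [0.691  0.0301 0.2954] yaw -0.3 q6 -0.11 | dp [ 0.617 -0.471 -0.011] rot [-0.      0.0004 -0.0008] (deg 0.3) | dp after turn [ 0.62  -0.468 -0.009] rows lin 9.3 rot 0.0
(array([ 674., -121.]), array([ 34., 108.]), 179.5) 0.06720441467230698 [355 173  15  40 551]
(array([674., -26.]), array([59., 91.]), 108.2) 0.07284493021138272 [309 178  34  32 592]
```

View pics/top1.png

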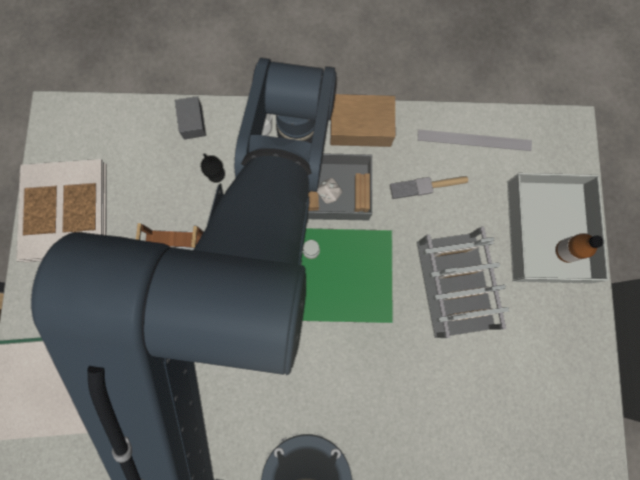

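The mat has no scraps left on its visible part, and the board at (362,190) and the wad at (329,190) are in the bin. The arm hides the rest, so I'll recheck the bin from the stand.

```bash
cat >> h.py <<'E'
def tabs(P,x0,x1,y0,y1):
    x,y,z=P[...,0],P[...,1],P[...,2]; a=(x>x0)&(x<x1)&(y>y0)&(y<y1)
    for q,s in blobs(a&(z>.138)&(z<.17),P,20): print(" tab",rect(q),np.median(q[:,2]).round(3),s[:4],s[4])
    for q,s in blobs(a&(z>.093)&(z<.104),P,100): print(" bar",rect(q),np.median(q[:,2]).round(3),s[:4],s[4])
    for q,s in blobs(a&(z>.080)&(z<.0915),P,60): print(" rail",rect(q),np.median(q[:,2]).round(3),s[:4],s[4])
E
python3 -m crank '[{"dp":[0.062,-0.047,0],"delta_rot":[0,0,0],"fingers":0.6},{"dp":[0.062,-0.047,0],"delta_rot":[0,0,0],"fingers":0.6},{"dp":[0.062,-0.047,0],"delta_rot":[0,0,0],"fingers":0.6},{"dp":[0.062,-0.047,0],"delta_rot":[0,0,0],"fingers":0.6},{"dp":[0.062,-0.047,0],"delta_rot":[0,0,0],"fingers":0.6},{"dp":[0.062,-0.047,0],"delta_rot":[0,0,0],"fingers":0.6},{"dp":[0.062,-0.047,0],"delta_rot":[0,0,0],"fingers":0.6},{"dp":[0.062,-0.047,0],"delta_rot":[0,0,0],"fingers":0.6},{"dp":[0.062,-0.047,-0.004],"delta_rot":[0,0,0],"fingers":0.6},{"dp":[0.062,-0.047,-0.004],"delta_rot":[0,0,-0.0008],"fingers":0.6},{"dp":[0,0,0],"delta_rot":[0,0,0],"fingers":0.6},{"dp":[0,0,0],"delta_rot":[0,0,0],"fingers":0.6}]';  python3 -c "
from h import *
p,d,P=near(); cv2.imwrite('pics/w2.png',p[...,::-1]); tabs(P,.28,.6,.2,.5)
p,d=manip.snapshot('scene'); cv2.imwrite('pics/s2.png',p[200:380,150:450,::-1])
plan(.457,.34,.18,0)
"
```

```text
t: 22.98
tcp_pos: [0.4555, 0.3426, 0.2985]
tool_rot: [0.704, 0.71, -0.001, 0.0]
force: [-0.2, -0.7, -0.3]
finger_gap: 0.801
gripper_force: 0.0
 tab (array([396., 342.]), array([ 9., 30.]), 87.4) 0.147 [230 232  16  45] 610
 tab (array([456., 341.]), array([ 8., 30.]), 89.2) 0.147 [320 234  13  45] 513
 tab (array([519., 341.]), array([ 9., 30.]), 88.7) 0.147 [407 235  20  45] 626
 bar (array([396., 342.]), array([ 11., 160.]), 88.5) 0.097 [241 132  20 190] 2124
 bar (array([457., 376.]), array([10., 89.]), 89.3) 0.097 [320 134  15 115] 1180
 bar (array([519., 341.]), array([ 11., 160.]), 87.8) 0.097 [386 135  37 189] 2155
 bar (array([456., 285.]), array([10., 50.]), 90.2) 0.097 [319 272  12  52] 521
 rail (array([364., 408.]), array([ 8., 52.]), 178.0) 0.087 [176 143  66  14] 725
 rail (array([427., 407.]), array([ 8., 50.]), 178.2) 0.087 [256 145  66  13] 721
 rail (array([490., 405.]), array([10., 54.]), 1.8) 0.087 [335 147  72  15] 777
 rail (array([553., 403.]), array([ 8., 49.]), 179.0) 0.087 [419 152  63  13] 676
 rail (array([402., 345.]), array([  3., 112.]), 88.7) 0.087 [256 159   9 133] 577
 rail (array([450., 341.]), array([ 2., 98.]), 89.4) 0.087 [317 172   4 115] 253
 rail (array([462., 341.]), array([ 2., 98.]), 89.4) 0.087 [331 173   5 114] 216
 rail (array([513., 341.]), array([  3., 102.]), 87.4) 0.086 [385 172  18 119] 610
 rail (array([361., 278.]), array([ 9., 51.]), 178.4) 0.087 [191 291  57  13] 638
 rail (array([424., 279.]), array([13., 52.]), 177.9) 0.087 [260 293  59  14] 655
 rail (array([487., 278.]), array([28., 52.]), 171.6) 0.087 [330 292  60  27] 676
 rail (array([550., 274.]), array([ 9., 52.]), 177.3) 0.087 [400 297  57  14] 617
t 23.1 tcp [0.4573 0.3407 0.298 ] yaw 0.2 q6 0.44 | dp [-0.001 -0.     0.236] rot [-0.0002  0.0003  0.0006] (deg -0.2) | dp after turn [-0.001 -0.001  0.236] rows lin 2.8 rot 0.0
```

View pics/w2.png

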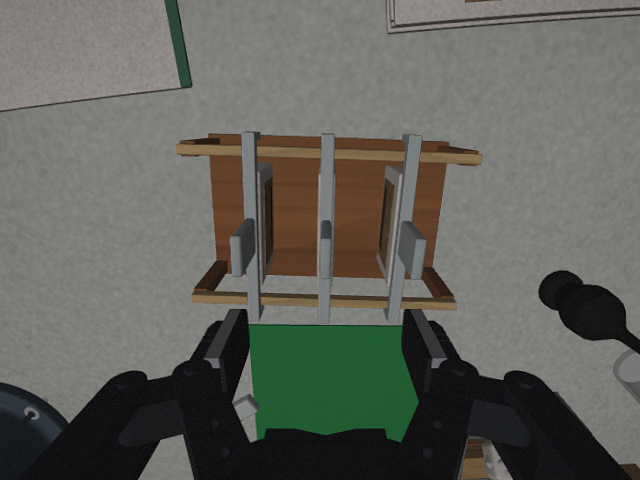

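View pics/s2.png

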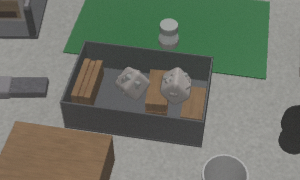

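Seen from the scene camera, all five scraps are in the bin and the mat holds only the jar. The wrist view shows the three tabs at (240,248), (326,250) and (412,250). I'll look at the storage frame empty-handed first.

```bash
python3 -m crank '[{"dp":[-0.078,0,0],"delta_rot":[0,0,0],"fingers":0.6},{"dp":[-0.078,0,0],"delta_rot":[0,0,0],"fingers":0.6},{"dp":[-0.078,0,0],"delta_rot":[0,0,0],"fingers":0.6},{"dp":[-0.078,0,0],"delta_rot":[0,0,0],"fingers":0.6},{"dp":[-0.078,0,0],"delta_rot":[0,0,0],"fingers":0.6},{"dp":[-0.078,0,0],"delta_rot":[0,0,0],"fingers":0.6},{"dp":[-0.078,0,0],"delta_rot":[0,0,0],"fingers":0.6},{"dp":[-0.078,0,0],"delta_rot":[0,0,0],"fingers":0.6},{"dp":[-0.078,0,0],"delta_rot":[0,0,0],"fingers":0.6},{"dp":[-0.078,0,0],"delta_rot":[0,0,0],"fingers":0.6},{"dp":[-0.078,0,0],"delta_rot":[0,0,0],"fingers":0.6},{"dp":[-0.078,0,0],"delta_rot":[0,0,0],"fingers":0.6}]'; python3 -m crank '[{"dp":[-0.078,0,0],"delta_rot":[0,0,0],"fingers":0.6},{"dp":[-0.078,0,0],"delta_rot":[0,0,0],"fingers":0.6},{"dp":[-0.078,0,0],"delta_rot":[0,0,0],"fingers":0.6},{"dp":[-0.078,0,0],"delta_rot":[0,0,0],"fingers":0.6},{"dp":[-0.078,0,0],"delta_rot":[0,0,0],"fingers":0.6},{"dp":[-0.078,0,0],"delta_rot":[0,0,0],"fingers":0.6},{"dp":[0,0,0],"delta_rot":[0,0,-0.013],"fingers":0.6},{"dp":[0,0,0],"delta_rot":[0,0,-0.013],"fingers":0.6},{"dp":[0,0,0],"delta_rot":[0,0,0],"fingers":0.6},{"dp":[0,0,0],"delta_rot":[0,0,0],"fingers":0.6}]';  python3 -c "
from h import *
p,d,P=near(); cv2.imwrite('pics/w3.png',p[...,::-1]); tabs(P,.28,.62,-.5,-.2)
plan(.451,-.357,.3,9.4)
x,y,z=P[...,0],P[...,1],P[...,2]
q=P[(x>.28)&(x<.62)&(y>-.5)&(y<-.2)&(z>.080)&(z<.104)]; print('all',rect(q))
"
```

```text
t: 24.08
tcp_pos: [0.4571, -0.1311, 0.2986]
tool_rot: [0.707, 0.707, -0.002, 0.0]
force: [0.5, -0.6, 0.0]
finger_gap: 0.799
gripper_force: 0.0
t: 24.92
tcp_pos: [0.457, -0.3626, 0.2986]
tool_rot: [0.648, 0.762, -0.002, -0.001]
force: [0.4, -0.2, -0.4]
finger_gap: 0.801
gripper_force: 0.0
 tab (array([ 376., -321.]), array([ 9., 30.]), 99.8) 0.147 [201 152  21  48] 756
 tab (array([ 477., -306.]), array([ 8., 30.]), 99.3) 0.147 [364 153  15  49] 663
 tab (array([ 546., -388.]), array([ 8., 30.]), 101.1) 0.147 [433 284  18  43] 564
 tab (array([ 442., -408.]), array([ 8., 30.]), 99.9) 0.147 [289 288  13  42] 484
 bar (array([ 538., -341.]), array([ 11., 160.]), 99.2) 0.097 [416 119  30 194] 2329
 bar (array([ 384., -369.]), array([ 11., 159.]), 99.9) 0.097 [219 124  32 192] 2145
 bar (array([ 434., -361.]), array([ 10., 160.]), 99.8) 0.097 [288 124  19 192] 2014
 bar (array([ 485., -353.]), array([ 11., 159.]), 99.8) 0.097 [354 125  18 192] 1895
 rail (array([ 512., -346.]), array([ 45., 160.]), 99.9) 0.087 [366 120  66 188] 1993
 rail (array([ 448., -287.]), array([16., 43.]), 9.3) 0.
[... 391 characters left out ...]
ray([ 1., 59.]), 99.4) 0.086 [289 165   3  72] 72
 rail (array([ 480., -354.]), array([ 3., 99.]), 100.3) 0.087 [352 164   5 118] 407
 rail (array([ 415., -434.]), array([27., 36.]), 175.7) 0.087 [249 282  42  29] 484
 rail (array([ 471., -420.]), array([ 9., 42.]), 8.5) 0.087 [307 287  48  12] 549
 rail (array([ 582., -401.]), array([ 9., 14.]), 10.3) 0.087 [449 286  17  12] 165
 rail (array([ 370., -437.]), array([ 8., 36.]), 9.9) 0.087 [197 288  40  11] 423
t 25.0 tcp [ 0.4573 -0.362   0.2987] yaw 9.3 q6 -1.02 | dp [ 0.012 -0.011 -0.003] rot [-0.0006  0.0002 -0.0003] (deg 0.1) | dp after turn [ 0.012 -0.011 -0.003] rows lin 0.2 rot 0.0
all (array([ 460., -356.]), array([163., 240.]), 9.8)
```

View pics/w3.png

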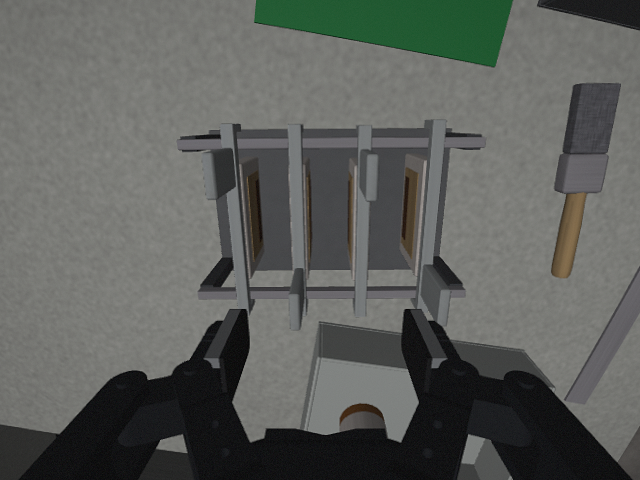

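The frame reads as centre (0.460, -0.3555) and yaw 9.7°, with clear gaps at about columns 265, 330 and 392. Next I go back and take the middle carrier.

```bash
python3 -m crank '[{"dp":[0,0,0],"delta_rot":[0,0,0.013],"fingers":0.6},{"dp":[0,0,0],"delta_rot":[0,0,0.013],"fingers":0.6},{"dp":[0.078,0,0],"delta_rot":[0,0,0],"fingers":0.4},{"dp":[0.078,0,0],"delta_rot":[0,0,0],"fingers":0.4},{"dp":[0.078,0,0],"delta_rot":[0,0,0],"fingers":0.4},{"dp":[0.078,0,0],"delta_rot":[0,0,0],"fingers":0.4},{"dp":[0.078,0,0],"delta_rot":[0,0,0],"fingers":0.4},{"dp":[0.078,0,0],"delta_rot":[0,0,0],"fingers":0.4},{"dp":[0.078,0,0],"delta_rot":[0,0,0],"fingers":0.4},{"dp":[0.078,0,0],"delta_rot":[0,0,0],"fingers":0.4},{"dp":[0.078,0,0],"delta_rot":[0,0,0],"fingers":0.4},{"dp":[0.078,0,0],"delta_rot":[0,0,0],"fingers":0.2}]'; python3 -m crank '[{"dp":[0.078,0,0],"delta_rot":[0,0,0],"fingers":0.2},{"dp":[0.078,0,0],"delta_rot":[0,0,0],"fingers":0.2},{"dp":[0.078,0,0],"delta_rot":[0,0,0],"fingers":0.2},{"dp":[0.078,0,0],"delta_rot":[0,0,0],"fingers":0.2},{"dp":[0.078,0,0],"delta_rot":[0,0,0],"fingers":0.2},{"dp":[0.078,0,0],"delta_rot":[0,0,0],"fingers":0.2},{"dp":[0.078,0,0],"delta_rot":[0,0,0],"fingers":0.2},{"dp":[0.078,0,0],"delta_rot":[0,0,0],"fingers":0.2},{"dp":[0,0,0],"delta_rot":[0,0,0],"fingers":0.2},{"dp":[0,0,0],"delta_rot":[0,0,0],"fingers":0.2},{"dp":[0,0,0],"delta_rot":[0,0,0],"fingers":0.2}]';  python3 -c "
from h import *
p,d,P=near();  tabs(P[:260],.28,.62,.2,.5)
plan(.4563,.341,.182,0)
"
```

```text
t: 25.97
tcp_pos: [0.4569, 0.0308, 0.2984]
tool_rot: [0.707, 0.707, -0.002, 0.0]
force: [0.7, 0.1, 0.2]
finger_gap: 0.605
gripper_force: 0.0
t: 26.88
tcp_pos: [0.4562, 0.3407, 0.2971]
tool_rot: [0.706, 0.708, -0.002, -0.0]
force: [0.6, 0.6, 0.2]
finger_gap: 0.605
gripper_force: 0.0
 tab (array([396., 347.]), array([ 8., 21.]), 87.8) 0.147 [229 230  16  30] 418
 tab (array([456., 347.]), array([ 7., 17.]), 90.4) 0.147 [320 232  12  28] 328
 tab (array([519., 347.]), array([ 8., 19.]), 87.8) 0.147 [410 232  17  28] 394
 bar (array([396., 370.]), array([ 11., 103.]), 88.7) 0.097 [240 129  19 131] 1411
 bar (array([457., 383.]), array([10., 75.]), 89.9) 0.097 [320 131  14  99] 1177
 bar (array([520., 370.]), array([ 11., 101.]), 88.0) 0.097 [394 131  29 129] 1432
 rail (array([425., 412.]), array([19., 53.]), 179.7) 0.087 [249 129  72  27] 762
 rail (array([364., 408.]), array([ 8., 52.]), 178.2) 0.087 [174 141  67  13] 733
 rail (array([490., 402.]), array([16., 54.]), 0.4) 0.087 [334 145  72  22] 793
 rail (array([553., 403.]), array([ 8., 49.]), 179.0) 0.087 [419 148  64  13] 694
 rail (array([402., 354.]), array([ 3., 82.]), 88.4) 0.087 [255 164   9  96] 468
 rail (array([513., 353.]), array([ 3., 79.]), 87.7) 0.086 [388 168  16  92] 477
 rail (array([450., 353.]), array([ 2., 75.]), 89.6) 0.087 [317 170   3  90] 187
 rail (array([462., 353.]), array([ 2., 75.]), 89.3) 0.087 [332 170   4  90] 195
t 26.9 tcp [0.4564 0.34   0.2972] yaw 0.1 q6 0.44 | dp [0.003 0.001 0.23 ] rot [-0.0006  0.0005  0.0002] (deg -0.1) | dp after turn [ 0.002 -0.     0.23 ] rows lin 2.8 rot 0.0
```

```bash
python3 -m crank '[{"dp":[0.002,0,0.06],"delta_rot":[-0.0006,0.0005,0],"fingers":0.2},{"dp":[0,0,0.06],"delta_rot":[0,0,0],"fingers":0.2},{"dp":[0,0,0.06],"delta_rot":[0,0,0],"fingers":0.2},{"dp":[0,0,0.05],"delta_rot":[0,0,0],"fingers":0.2},{"dp":[0,0,0],"delta_rot":[0,0,0],"fingers":0.2},{"dp":[0,0,0],"delta_rot":[0,0,0],"fingers":-1},{"dp":[0,0,0],"delta_rot":[0,0,0],"fingers":-1},{"dp":[0,0,0],"delta_rot":[0,0,0],"fingers":-1},{"dp":[0,0,0],"delta_rot":[0,0,0],"fingers":-1},{"dp":[0,0,0],"delta_rot":[0,0,0],"fingers":-1},{"dp":[0,0,0],"delta_rot":[0,0,0],"fingers":-1},{"dp":[0,0,0],"delta_rot":[0,0,0],"fingers":-1}]' 60; python3 -c "
from h import *
plan(.4563,.341,.382,0)
"
```

```text
t: 27.93
tcp_pos: [0.4576, 0.3421, 0.1842]
tool_rot: [0.706, 0.708, 0.002, 0.001]
force: [-1.3, -2.6, 7.5]
finger_gap: 0.087
gripper_force: 60.1
t 27.9 tcp [0.4576 0.3421 0.1842] yaw 0.1 q6 0.44 | dp [-0.001 -0.001 -0.396] rot [ 0.0006 -0.0003  0.0003] (deg -0.1) | dp after turn [-0.002 -0.003 -0.396] rows lin 4.7 rot 0.0
```

```bash
python3 -m crank '[{"dp":[0,0,-0.02],"delta_rot":[0,0,0],"fingers":-1},{"dp":[0,0,-0.04],"delta_rot":[0,0,0],"fingers":-1},{"dp":[0,0,-0.05],"delta_rot":[0,0,0],"fingers":-1},{"dp":[0,0,-0.06],"delta_rot":[0,0,0],"fingers":-1},{"dp":[0,0,-0.06],"delta_rot":[0,0,0],"fingers":-1},{"dp":[0,0,-0.06],"delta_rot":[0,0,0],"fingers":-1},{"dp":[0,0,-0.06],"delta_rot":[0,0,0],"fingers":-1},{"dp":[0,0,-0.05],"delta_rot":[0,0,0],"fingers":-1},{"dp":[0,0,0],"delta_rot":[0,0,0],"fingers":-1},{"dp":[0,0,0],"delta_rot":[0,0,0],"fingers":-1}]'; python3 -c "
from h import *
p,d,P=near(); cv2.imwrite('pics/w4.png',p[...,::-1])
tabs(P,.28,.62,.2,.5)
x,y,z=P[...,0],P[...,1],P[...,2]
for q,s in blobs((z>.28)&(z<.34)&(abs(x-.4563)<.05)&(y>.25)&(y<.45),P,60): print('held',rect(q),q[:,2].max(),s)
plan(.4595,-.3555,.382,9.7)
"
```

```text
t: 28.77
tcp_pos: [0.4567, 0.3419, 0.3841]
tool_rot: [0.706, 0.708, 0.002, 0.0]
force: [-0.6, -0.4, -2.0]
finger_gap: 0.087
gripper_force: 58.9
 tab (array([396., 342.]), array([ 8., 30.]), 88.3) 0.147 [252 206  11  34] 333
 tab (array([518., 342.]), array([ 8., 30.]), 88.6) 0.147 [385 207  13  34] 330
 bar (array([396., 341.]), array([ 11., 159.]), 88.4) 0.097 [258 132  14 150] 1271
 bar (array([519., 341.]), array([ 11., 159.]), 87.8) 0.097 [372 133  24 150] 1250
 rail (array([364., 408.]), array([ 8., 53.]), 178.3) 0.087 [206 141  53  10] 438
 rail (array([424., 407.]), array([ 8., 44.]), 179.8) 0.087 [269 142  45   9] 373
 rail (array([493., 405.]), array([ 9., 46.]), 1.6) 0.087 [337 143  47  10] 391
 rail (array([553., 403.]), array([ 8., 50.]), 179.0) 0.087 [394 146  50  10] 402
 rail (array([402., 342.]), array([  3., 100.]), 88.9) 0.087 [270 161   5  93] 317
 rail (array([513., 342.]), array([ 3., 99.]), 88.4) 0.086 [372 162  10  92] 314
 rail (array([361., 278.]), array([ 9., 51.]), 178.1) 0.087 [216 258  46  11] 395
 rail (array([420., 272.]), array([19., 44.]), 0.0) 0.087 [272 260  40  19] 358
 rail (array([494., 276.]), array([ 8., 38.]), 180.0) 0.087 [340 262  34   9] 278
 rail (array([549., 274.]), array([ 9., 51.]), 178.2) 0.087 [382 263  46  10] 384
held (array([463., 378.]), array([34., 83.]), 80.2) 0.3399661458963699 [ 280  137   91  207 6494]
held (array([458., 271.]), array([ 9., 21.]), 89.7) 0.29857724145600506 [317 400  17  27 441]
t 28.8 tcp [0.456  0.3415 0.3821] yaw 0.1 q6 0.44 | dp [-1.394e+00  4.000e-03 -1.000e-03] rot [ 0.     -0.0001 -0.0266] (deg 9.6) | dp after turn [-1.375 -0.228  0.   ] rows lin 16.7 rot 1.3
```

View pics/w4.png

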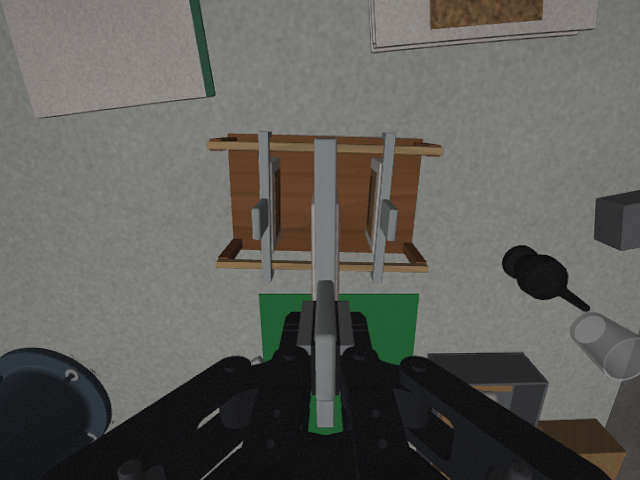

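The carrier is held upright, its bar running straight down columns 316-335. The other two have not moved, so I'll carry it across to the middle gap.

```bash
python3 -m crank '[{"dp":[-0.04,0,0],"delta_rot":[0,0,0],"fingers":-1},{"dp":[-0.07,0,0],"delta_rot":[0,0,0],"fingers":-1},{"dp":[-0.07,0,0],"delta_rot":[0,0,0],"fingers":-1},{"dp":[-0.07,0,0],"delta_rot":[0,0,0],"fingers":-1},{"dp":[-0.07,0,0],"delta_rot":[0,0,0],"fingers":-1},{"dp":[-0.07,0,0],"delta_rot":[0,0,0],"fingers":-1},{"dp":[-0.07,0,0],"delta_rot":[0,0,0],"fingers":-1},{"dp":[-0.07,0,0],"delta_rot":[0,0,0],"fingers":-1},{"dp":[-0.07,0,0],"delta_rot":[0,0,0],"fingers":-1},{"dp":[-0.07,0,0],"delta_rot":[0,0,0],"fingers":-1},{"dp":[-0.07,0,0],"delta_rot":[0,0,0],"fingers":-1},{"dp":[-0.07,0,0],"delta_rot":[0,0,0],"fingers":-1}]'; python3 -m crank '[{"dp":[-0.07,0,0],"delta_rot":[0,0,0],"fingers":-1},{"dp":[-0.07,0,0],"delta_rot":[0,0,0],"fingers":-1},{"dp":[-0.07,0,0],"delta_rot":[0,0,0],"fingers":-1},{"dp":[-0.07,0,0],"delta_rot":[0,0,0],"fingers":-1},{"dp":[-0.07,0,0],"delta_rot":[0,0,0],"fingers":-1},{"dp":[-0.07,0,0],"delta_rot":[0,0,0],"fingers":-1},{"dp":[-0.07,0,0],"delta_rot":[0,0,0],"fingers":-1},{"dp":[-0.07,0,0],"delta_rot":[0,0,-0.0133],"fingers":-1},{"dp":[-0.02,0,0],"delta_rot":[0,0,-0.0133],"fingers":-1},{"dp":[0,0,0],"delta_rot":[0,0,0],"fingers":-1},{"dp":[0,0,0],"delta_rot":[0,0,0],"fingers":-1},{"dp":[0,0,0],"delta_rot":[0,0,0],"fingers":-1}]';  python3 -c "
from h import *
plan(.4595,-.3555,.184,9.7)
p,d,P=near(); tabs(P,.28,.62,-.5,-.2)
x,y,z=P[...,0],P[...,1],P[...,2]
for q,s in blobs((z>.285)&(z<.31)&(abs(x-.4595)<.05)&(y>-.5)&(y<-.2),P,60): print('held',rect(q),q[:,2].max(),s)
"
```

```text
t: 29.82
tcp_pos: [0.4559, -0.0644, 0.3797]
tool_rot: [0.706, 0.708, -0.0, -0.003]
force: [0.8, 1.8, -1.2]
finger_gap: 0.088
gripper_force: 58.9
t: 30.82
tcp_pos: [0.4582, -0.3516, 0.3798]
tool_rot: [0.645, 0.764, 0.001, -0.002]
force: [0.7, -0.5, -1.5]
finger_gap: 0.086
gripper_force: 58.9
t 30.8 tcp [ 0.4582 -0.3516  0.3798] yaw 9.6 q6 -1.02 | dp [-0.01   0.002  0.392] rot [-0.0002 -0.0008 -0.0002] (deg 0.1) | dp after turn [-0.008  0.001  0.392] rows lin 4.7 rot 0.0
 tab (array([ 376., -321.]), array([ 9., 30.]), 99.6) 0.147 [232 158  14  36] 391
 tab (array([ 477., -306.]), array([ 8., 30.]), 101.2) 0.147 [351 161  10  36] 326
 tab (array([ 546., -387.]), array([ 8., 29.]), 99.6) 0.147 [404 260  12  32] 314
 tab (array([ 442., -408.]), array([ 8., 30.]), 100.6) 0.147 [294 263  10  32] 281
 bar (array([ 538., -340.]), array([ 11., 159.]), 99.6) 0.097 [394 135  21 151] 1354
 bar (array([ 434., -361.]), array([ 10., 160.]), 99.8) 0.097 [294 137  14 152] 1219
 bar (array([ 385., -369.]), array([ 11., 159.]), 99.7) 0.097 [242 138  21 150] 1305
 bar (array([ 474., -291.]), array([10., 
[... 779 characters left out ...]
221
 rail (array([ 440., -358.]), array([  2., 103.]), 99.8) 0.087 [305 164   5  96] 223
 rail (array([ 533., -344.]), array([  3., 105.]), 99.4) 0.086 [391 165  10  99] 382
 rail (array([ 524., -412.]), array([23., 44.]), 7.3) 0.087 [355 265  40  18] 341
 rail (array([ 370., -437.]), array([ 8., 36.]), 10.4) 0.087 [220 266  32   9] 264
 rail (array([ 418., -433.]), array([19., 37.]), 12.1) 0.087 [262 266  33  19] 285
 rail (array([ 579., -401.]), array([ 8., 20.]), 8.7) 0.087 [416 266  18   9] 146
held (array([ 452., -312.]), array([10., 77.]), 99.7) 0.30999729912057294 [ 314  138   23  163 3390]
held (array([ 470., -421.]), array([ 9., 20.]), 99.4) 0.29406485148565686 [317 400  17  27 439]
```

```bash
python3 -m crank '[{"dp":[-0.004,0,0.04],"delta_rot":[0,-0.0004,0],"fingers":-1},{"dp":[-0.004,0.001,0.05],"delta_rot":[0,-0.0004,0],"fingers":-1},{"dp":[0,0,0.05],"delta_rot":[0,0,0],"fingers":-1},{"dp":[0,0,0.05],"delta_rot":[0,0,0],"fingers":-1},{"dp":[0,0,0],"delta_rot":[0,0,0],"fingers":-1},{"dp":[0,0,0],"delta_rot":[0,0,0],"fingers":-1},{"dp":[0,0,0],"delta_rot":[0,0,0],"fingers":-1}]'; python3 -c "
from h import *
plan(.4592,-.3555,.184,9.7)
"
```

```text
t: 31.45
tcp_pos: [0.4608, -0.3571, 0.2879]
tool_rot: [0.645, 0.764, -0.001, 0.003]
force: [0.1, -0.6, -1.4]
finger_gap: 0.084
gripper_force: 58.8
t 31.4 tcp [ 0.4608 -0.3571  0.2879] yaw 9.7 q6 -1.02 | dp [ 0.005 -0.003  0.208] rot [0.0003 0.0009 0.0001] (deg -0.0) | dp after turn [ 0.004 -0.003  0.208] rows lin 2.5 rot 0.0
```

```bash
python3 -m crank '[{"dp":[0.002,-0.002,0.03],"delta_rot":[0,0.0004,0],"fingers":-1},{"dp":[0.002,-0.001,0.03],"delta_rot":[0,0,0],"fingers":-1},{"dp":[0,0,0.03],"delta_rot":[0,0,0],"fingers":-1},{"dp":[0,0,0.03],"delta_rot":[0,0,0],"fingers":-1},{"dp":[0,0,0.03],"delta_rot":[0,0,0],"fingers":-1},{"dp":[0,0,0.02],"delta_rot":[0,0,0],"fingers":-1},{"dp":[0,0,0.015],"delta_rot":[0,0,0],"fingers":-1},{"dp":[0,0,0.01],"delta_rot":[0,0,0],"fingers":-1},{"dp":[0,0,0],"delta_rot":[0,0,0],"fingers":-1},{"dp":[0,0,0],"delta_rot":[0,0,0],"fingers":-1}]'; python3 -c "
from h import *
plan(.4592,-.3555,.184,9.7)
"
```

```text
t: 32.28
tcp_pos: [0.4586, -0.3561, 0.1896]
tool_rot: [0.645, 0.764, -0.0, 0.001]
force: [0.1, 0.5, -1.3]
finger_gap: 0.084
gripper_force: 58.9
t 32.3 tcp [ 0.4586 -0.3561  0.1896] yaw 9.7 q6 -1.02 | dp [0.001 0.001 0.011] rot [ 0.0002  0.0004 -0.0001] (deg 0.0) | dp after turn [0.001 0.001 0.011] rows lin 0.1 rot 0.0
```

Now creep down until the rails carry the weight.

```bash
python3 -m crank '[{"dp":[0,0,0.004],"delta_rot":[0,0,0],"fingers":-1},{"dp":[0,0,0.004],"delta_rot":[0,0,0],"fingers":-1},{"dp":[0,0,0],"delta_rot":[0,0,0],"fingers":-1},{"dp":[0,0,0],"delta_rot":[0,0,0],"fingers":-1}]';python3 -m crank '[{"dp":[0,0,0.003],"delta_rot":[0,0,0],"fingers":-1},{"dp":[0,0,0],"delta_rot":[0,0,0],"fingers":-1},{"dp":[0,0,0],"delta_rot":[0,0,0],"fingers":-1}]'
```

```text
t: 32.62
tcp_pos: [0.4583, -0.3558, 0.1852]
tool_rot: [0.645, 0.764, -0.0, 0.001]
force: [-0.0, -0.2, -2.0]
finger_gap: 0.085
gripper_force: 58.9
t: 32.87
tcp_pos: [0.4585, -0.3561, 0.1843]
tool_rot: [0.645, 0.764, -0.0, 0.001]
force: [-0.5, 0.0, 3.8]
finger_gap: 0.088
gripper_force: 59.8
```

The rails now take the load (force +3.8 N), so I'll release it.

```bash
python3 -m crank '[{"dp":[0,0,0],"delta_rot":[0,0,0],"fingers":-0.8},{"dp":[0,0,0],"delta_rot":[0,0,0],"fingers":-0.6},{"dp":[0,0,0],"delta_rot":[0,0,0],"fingers":-0.4},{"dp":[0,0,0],"delta_rot":[0,0,0],"fingers":-0.4},{"dp":[0,0,0],"delta_rot":[0,0,0],"fingers":-0.4},{"dp":[0,0,-0.04],"delta_rot":[0,0,0],"fingers":-0.4},{"dp":[0,0,-0.05],"delta_rot":[0,0,0],"fingers":-0.4},{"dp":[0,0,-0.06],"delta_rot":[0,0,0],"fingers":-0.4},{"dp":[0,0,-0.06],"delta_rot":[0,0,0],"fingers":0.2},{"dp":[0,0,0],"delta_rot":[0,0,0],"fingers":0.2},{"dp":[0,0,0],"delta_rot":[0,0,0],"fingers":0.2}]'; python3 -c "
from h import *
p,d,P=near(); tabs(P,.28,.62,-.5,-.2)
plan(.396,.342,.3,-1.6)
"
```

```text
t: 33.78
tcp_pos: [0.4589, -0.3563, 0.2906]
tool_rot: [0.645, 0.764, -0.001, 0.003]
force: [-0.3, 0.3, -0.9]
finger_gap: 0.602
gripper_force: 0.0
 tab (array([ 376., -321.]), array([ 9., 29.]), 100.6) 0.147 [192 160  21  50] 801
 tab (array([ 477., -306.]), array([ 8., 30.]), 99.3) 0.147 [359 163  16  50] 673
 tab (array([ 459., -357.]), array([ 7., 30.]), 99.8) 0.147 [319 236  12  46] 538
 tab (array([ 546., -387.]), array([ 8., 30.]), 99.9) 0.146 [429 296  19  42] 586
 tab (array([ 442., -408.]), array([ 8., 30.]), 99.4) 0.147 [282 300  13  43] 512
 bar (array([ 538., -341.]), array([ 11., 159.]), 99.5) 0.097 [412 128  33 195] 2373
 bar (array([ 384., -368.]), array([ 11., 157.]), 99.8) 0.097 [211 130  32 193] 2236
 bar (array([ 434., -361.]), array([ 10., 159.]), 99.8) 0.097 [282 131  19 195] 2118
 bar (array([ 452., -316.]), array([10., 74.]), 99.3) 0.097 [318 132  14 100] 1233
 bar (array([ 486., -354.]), array([ 11., 159.]), 99.8) 0.097 [349 133  19 194] 1960
 bar (array([ 469., -415.]), array([ 9., 44.]), 99.7) 0.097 [319 280  12  47] 540
 rail (array([ 512., -345.]), array([ 
[... 695 characters left out ...]
 [316 172   3 117] 251
 rail (array([ 465., -356.]), array([ 2., 98.]), 100.0) 0.087 [331 172   3 117] 281
 rail (array([ 415., -434.]), array([28., 36.]), 174.7) 0.087 [241 292  43  24] 426
 rail (array([ 370., -437.]), array([ 9., 36.]), 8.8) 0.087 [189 296  41  12] 455
 rail (array([ 457., -422.]), array([ 8., 15.]), 9.4) 0.087 [301 296  18  12] 209
 rail (array([ 484., -417.]), array([ 9., 16.]), 9.1) 0.087 [331 296  19  12] 219
 rail (array([ 582., -401.]), array([ 8., 15.]), 8.7) 0.087 [443 296  20  12] 180
t 33.8 tcp [ 0.4582 -0.3555  0.2889] yaw 9.7 q6 -1.02 | dp [ 1.396  0.112 -0.025] rot [0.0002 0.0004 0.0313] (deg -11.3) | dp after turn [ 1.391 -0.163 -0.022] rows lin 16.8 rot 1.6
```

The first carrier hangs square in the middle gap at (0.459, -0.357), and the filed ones have not shifted. Next is the stand carrier at (0.396, 0.3415).

```bash
python3 -m crank '[{"dp":[0,0,0],"delta_rot":[0,0,0.0157],"fingers":0.2},{"dp":[0,0,0],"delta_rot":[0,0,0.0157],"fingers":0.2},{"dp":[0.077,-0.009,-0.001],"delta_rot":[0,0,0],"fingers":0.2},{"dp":[0.077,-0.009,-0.001],"delta_rot":[0,0,0],"fingers":0.2},{"dp":[0.077,-0.009,-0.001],"delta_rot":[0,0,0],"fingers":0.2},{"dp":[0.077,-0.009,-0.001],"delta_rot":[0,0,0],"fingers":0.2},{"dp":[0.077,-0.009,-0.001],"delta_rot":[0,0,0],"fingers":0.2},{"dp":[0.077,-0.009,-0.001],"delta_rot":[0,0,0],"fingers":0.2},{"dp":[0.077,-0.009,-0.001],"delta_rot":[0,0,0],"fingers":0.2},{"dp":[0.077,-0.009,-0.001],"delta_rot":[0,0,0],"fingers":0.2},{"dp":[0.077,-0.009,-0.001],"delta_rot":[0,0,0],"fingers":0.2},{"dp":[0.077,-0.009,-0.001],"delta_rot":[0,0,0],"fingers":0.2}]'; python3 -m crank '[{"dp":[0.077,-0.009,-0.001],"delta_rot":[0,0,0],"fingers":0.2},{"dp":[0.077,-0.009,-0.001],"delta_rot":[0,0,0],"fingers":0.2},{"dp":[0.077,-0.009,-0.001],"delta_rot":[0,0,0],"fingers":0.2},{"dp":[0.077,-0.009,-0.001],"delta_rot":[0,0,0],"fingers":0.2},{"dp":[0.077,-0.009,-0.001],"delta_rot":[0,0,0],"fingers":0.2},{"dp":[0.077,-0.009,-0.001],"delta_rot":[0,0,0],"fingers":0.2},{"dp":[0.077,-0.009,-0.001],"delta_rot":[0,0,0],"fingers":0.2},{"dp":[0.077,-0.009,-0.001],"delta_rot":[0,0,0],"fingers":0.2},{"dp":[0,0,0],"delta_rot":[0,0,0],"fingers":0.2},{"dp":[0,0,0],"delta_rot":[0,0,0],"fingers":0.2},{"dp":[0,0,0],"delta_rot":[0,0,0],"fingers":0.2}]';  python3 -c "
from h import *
p,d,P=near();  tabs(P[:290],.28,.62,.33,.5)
plan(.396,.3415,.184,-1.6)
"
```

```text
t: 34.83
tcp_pos: [0.4226, 0.0323, 0.2916]
tool_rot: [0.717, 0.697, -0.001, -0.001]
force: [0.9, -0.2, 0.8]
finger_gap: 0.599
gripper_force: 0.0
t: 35.75
tcp_pos: [0.3959, 0.3388, 0.2949]
tool_rot: [0.717, 0.697, -0.002, 0.001]
force: [-0.7, -0.3, 0.2]
finger_gap: 0.601
gripper_force: 0.0
 tab (array([519., 343.]), array([ 8., 27.]), 87.9) 0.146 [496 225  23  42] 662
 tab (array([396., 344.]), array([ 7., 27.]), 88.6) 0.147 [319 228  12  44] 501
 bar (array([520., 375.]), array([11., 91.]), 88.0) 0.097 [470 124  32 121] 1529
 bar (array([397., 385.]), array([10., 73.]), 88.8) 0.097 [318 127  14  98] 1219
 rail (array([460., 376.]), array([ 90., 115.]), 179.2) 0.087 [332 124 154 116] 2323
 rail (array([365., 408.]), array([ 8., 53.]), 178.5) 0.087 [248 140  70  12] 784
 rail (array([554., 403.]), array([ 8., 49.]), 179.0) 0.087 [498 141  61  12] 681
 rail (array([390., 361.]), array([ 2., 61.]), 88.1) 0.087 [316 167   3  76] 177
 rail (array([402., 361.]), array([ 2., 61.]), 88.8) 0.086 [331 166   3  76] 181
t 35.8 tcp [0.3963 0.3383 0.2952] yaw -1.7 q6 0.52 | dp [ 0.007 -0.     0.222] rot [-0.0003  0.0006 -0.0002] (deg 0.1) | dp after turn [ 0.006 -0.001  0.222] rows lin 2.7 rot 0.0
```

```bash
python3 -m crank '[{"dp":[0.006,0,0.06],"delta_rot":[-0.0003,0.0004,0],"fingers":0.2},{"dp":[0,0,0.06],"delta_rot":[0,0,0],"fingers":0.2},{"dp":[0,0,0.06],"delta_rot":[0,0,0],"fingers":0.2},{"dp":[0,0,0.042],"delta_rot":[0,0,0],"fingers":0.2},{"dp":[0,0,0],"delta_rot":[0,0,0],"fingers":0.2},{"dp":[0,0,0],"delta_rot":[0,0,0],"fingers":-1},{"dp":[0,0,0],"delta_rot":[0,0,0],"fingers":-1},{"dp":[0,0,0],"delta_rot":[0,0,0],"fingers":-1},{"dp":[0,0,0],"delta_rot":[0,0,0],"fingers":-1},{"dp":[0,0,0],"delta_rot":[0,0,0],"fingers":-1},{"dp":[0,0,0],"delta_rot":[0,0,0],"fingers":-1},{"dp":[0,0,0],"delta_rot":[0,0,0],"fingers":-1}]' 60; python3 -m crank '[{"dp":[0,0,-0.02],"delta_rot":[0,0,0],"fingers":-1},{"dp":[0,0,-0.04],"delta_rot":[0,0,0],"fingers":-1},{"dp":[0,0,-0.05],"delta_rot":[0,0,0],"fingers":-1},{"dp":[0,0,-0.06],"delta_rot":[0,0,0],"fingers":-1},{"dp":[0,0,-0.06],"delta_rot":[0,0,0],"fingers":-1},{"dp":[0,0,-0.06],"delta_rot":[0,0,0],"fingers":-1},{"dp":[0,0,-0.06],"delta_rot":[0,0,0],"fingers":-1},{"dp":[0,0,-0.05],"delta_rot":[0,0,0],"fingers":-1},{"dp":[0,0,0],"delta_rot":[0,0,0],"fingers":-1},{"dp":[0,0,0],"delta_rot":[0,0,0],"fingers":-1}]'; python3 -c "
from h import *
plan(.5109,-.3467,.382,9.7)
"
```

```text
t: 36.8
tcp_pos: [0.3979, 0.3426, 0.187]
tool_rot: [0.717, 0.697, 0.003, 0.001]
force: [-0.6, -1.6, 7.3]
finger_gap: 0.085
gripper_force: 60.3
t: 37.63
tcp_pos: [0.3966, 0.3425, 0.3873]
tool_rot: [0.717, 0.697, 0.003, 0.001]
force: [-0.2, 0.7, -1.7]
finger_gap: 0.085
gripper_force: 59.2
t 37.6 tcp [0.3966 0.3425 0.3873] yaw -1.6 q6 0.53 | dp [-1.371  0.267  0.008] rot [ 0.001  -0.0004 -0.0314] (deg 11.3) | dp after turn [-1.397 -0.007  0.011] rows lin 16.8 rot 1.6
```

```bash
python3 -m crank '[{"dp":[-0.04,0.008,0],"delta_rot":[0,0,0],"fingers":-1},{"dp":[-0.07,0.014,0],"delta_rot":[0,0,0],"fingers":-1},{"dp":[-0.07,0.014,0],"delta_rot":[0,0,0],"fingers":-1},{"dp":[-0.07,0.014,0],"delta_rot":[0,0,0],"fingers":-1},{"dp":[-0.07,0.014,0],"delta_rot":[0,0,0],"fingers":-1},{"dp":[-0.07,0.014,0],"delta_rot":[0,0,0],"fingers":-1},{"dp":[-0.07,0.014,0],"delta_rot":[0,0,0],"fingers":-1},{"dp":[-0.07,0.014,0],"delta_rot":[0,0,0],"fingers":-1},{"dp":[-0.07,0.014,0],"delta_rot":[0,0,0],"fingers":-1},{"dp":[-0.07,0.014,0],"delta_rot":[0,0,0],"fingers":-1},{"dp":[-0.07,0.014,0],"delta_rot":[0,0,0],"fingers":-1},{"dp":[-0.07,0.014,0],"delta_rot":[0,0,0],"fingers":-1}]'; python3 -m crank '[{"dp":[-0.07,0.013,0],"delta_rot":[0,0,0],"fingers":-1},{"dp":[-0.07,0.013,0],"delta_rot":[0,0,0],"fingers":-1},{"dp":[-0.07,0.013,0],"delta_rot":[0,0,0],"fingers":-1},{"dp":[-0.07,0.013,0],"delta_rot":[0,0,0],"fingers":-1},{"dp":[-0.07,0.013,0],"delta_rot":[0,0,0],"fingers":-1},{"dp":[-0.07,0.013,0],"delta_rot":[0,0,0],"fingers":-1},{"dp":[-0.07,0.013,0],"delta_rot":[0,0,0],"fingers":-1},{"dp":[-0.07,0.013,0],"delta_rot":[0.0003,0,-0.0157],"fingers":-1},{"dp":[0,0,0],"delta_rot":[0.0003,0,-0.0157],"fingers":-1},{"dp":[0,0,0],"delta_rot":[0,0,0],"fingers":-1},{"dp":[0,0,0],"delta_rot":[0,0,0],"fingers":-1},{"dp":[0,0,0],"delta_rot":[0,0,0],"fingers":-1}]';  python3 -c "
from h import *
plan(.5109,-.3467,.187,9.7)
p,d,P=near()
x,y,z=P[...,0],P[...,1],P[...,2]
for q,s in blobs((z>.285)&(z<.31)&(abs(x-.51)<.05)&(y>-.5)&(y<-.2),P,60): print('held',rect(q),q[:,2].max(),s)
"
```

```text
t: 38.63
tcp_pos: [0.4649, -0.0662, 0.3834]
tool_rot: [0.717, 0.697, 0.001, -0.001]
force: [0.9, 0.7, -0.9]
finger_gap: 0.086
gripper_force: 59.1
t: 39.63
tcp_pos: [0.5096, -0.3448, 0.3837]
tool_rot: [0.645, 0.764, 0.0, -0.002]
force: [0.5, -0.4, -1.1]
finger_gap: 0.084
gripper_force: 59.1
t 39.6 tcp [ 0.5096 -0.3448  0.3837] yaw 9.6 q6 -0.94 | dp [-0.006  0.003  0.393] rot [-0.0004 -0.0007 -0.0003] (deg 0.1) | dp after turn [-0.004  0.002  0.393] rows lin 4.7 rot 0.0
held (array([ 503., -306.]), array([11., 80.]), 99.4) 0.30995998545293196 [ 314  136   23  165 3265]
held (array([ 521., -414.]), array([ 9., 22.]), 100.0) 0.2954002268222181 [317 393  17  30 471]
```

```bash
python3 -m crank '[{"dp":[-0.002,0.002,0.04],"delta_rot":[-0.0002,-0.0003,0],"fingers":-1},{"dp":[-0.001,0,0.05],"delta_rot":[-0.0002,-0.0002,0],"fingers":-1},{"dp":[0,0,0.05],"delta_rot":[0,0,0],"fingers":-1},{"dp":[0,0,0.05],"delta_rot":[0,0,0],"fingers":-1},{"dp":[0,0,0],"delta_rot":[0,0,0],"fingers":-1},{"dp":[0,0,0],"delta_rot":[0,0,0],"fingers":-1},{"dp":[0,0,0],"delta_rot":[0,0,0],"fingers":-1}]'; python3 -c "
from h import *
plan(.5109,-.3465,.187,9.7)
"
```

```text
t: 40.27
tcp_pos: [0.5122, -0.3476, 0.2916]
tool_rot: [0.645, 0.764, -0.0, 0.003]
force: [-0.7, 0.6, -0.6]
finger_gap: 0.085
gripper_force: 59.1
t 40.3 tcp [ 0.5122 -0.3476  0.2916] yaw 9.7 q6 -0.95 | dp [ 0.003 -0.003  0.209] rot [0.0005 0.0007 0.    ] (deg -0.0) | dp after turn [ 0.003 -0.002  0.209] rows lin 2.5 rot 0.0
```

```bash
python3 -m crank '[{"dp":[0.001,-0.001,0.03],"delta_rot":[0.0002,0.0003,0],"fingers":-1},{"dp":[0.001,-0.001,0.03],"delta_rot":[0,0,0],"fingers":-1},{"dp":[0,0,0.03],"delta_rot":[0,0,0],"fingers":-1},{"dp":[0,0,0.03],"delta_rot":[0,0,0],"fingers":-1},{"dp":[0,0,0.03],"delta_rot":[0,0,0],"fingers":-1},{"dp":[0,0,0.02],"delta_rot":[0,0,0],"fingers":-1},{"dp":[0,0,0.015],"delta_rot":[0,0,0],"fingers":-1},{"dp":[0,0,0.01],"delta_rot":[0,0,0],"fingers":-1},{"dp":[0,0,0],"delta_rot":[0,0,0],"fingers":-1},{"dp":[0,0,0],"delta_rot":[0,0,0],"fingers":-1}]'; python3 -m crank '[{"dp":[0,0,0.004],"delta_rot":[0,0,0],"fingers":-1},{"dp":[0,0,0.004],"delta_rot":[0,0,0],"fingers":-1},{"dp":[0,0,0],"delta_rot":[0,0,0],"fingers":-1},{"dp":[0,0,0],"delta_rot":[0,0,0],"fingers":-1}]'
```

```text
t: 41.1
tcp_pos: [0.5108, -0.3472, 0.1932]
tool_rot: [0.645, 0.764, 0.0, 0.001]
force: [1.1, 0.4, -0.7]
finger_gap: 0.087
gripper_force: 59.1
t: 41.43
tcp_pos: [0.5104, -0.3469, 0.1887]
tool_rot: [0.645, 0.764, 0.0, 0.0]
force: [-0.4, -0.8, -2.5]
finger_gap: 0.081
gripper_force: 59.1
```

```bash
python3 -m crank '[{"dp":[0,0,0.003],"delta_rot":[0,0,0],"fingers":-1},{"dp":[0,0,0],"delta_rot":[0,0,0],"fingers":-1},{"dp":[0,0,0],"delta_rot":[0,0,0],"fingers":-1}]'; python3 -m crank '[{"dp":[0,0,0.002],"delta_rot":[0,0,0],"fingers":-1},{"dp":[0,0,0],"delta_rot":[0,0,0],"fingers":-1},{"dp":[0,0,0],"delta_rot":[0,0,0],"fingers":-1}]'
```

```text
t: 41.68
tcp_pos: [0.5106, -0.347, 0.1872]
tool_rot: [0.645, 0.764, 0.0, 0.001]
force: [-0.3, -0.2, -0.4]
finger_gap: 0.083
gripper_force: 59.3
t: 41.93
tcp_pos: [0.5106, -0.3471, 0.187]
tool_rot: [0.645, 0.764, 0.0, 0.001]
force: [-0.8, -0.3, 5.6]
finger_gap: 0.091
gripper_force: 60.1
```

```bash
python3 -m crank '[{"dp":[0,0,0],"delta_rot":[0,0,0],"fingers":-0.8},{"dp":[0,0,0],"delta_rot":[0,0,0],"fingers":-0.6},{"dp":[0,0,0],"delta_rot":[0,0,0],"fingers":-0.4},{"dp":[0,0,0],"delta_rot":[0,0,0],"fingers":-0.4},{"dp":[0,0,0],"delta_rot":[0,0,0],"fingers":-0.4},{"dp":[0,0,-0.04],"delta_rot":[0,0,0],"fingers":-0.4},{"dp":[0,0,-0.05],"delta_rot":[0,0,0],"fingers":-0.4},{"dp":[0,0,-0.06],"delta_rot":[0,0,0],"fingers":-0.4},{"dp":[0,0,-0.06],"delta_rot":[0,0,0],"fingers":0.2},{"dp":[0,0,0],"delta_rot":[0,0,0],"fingers":0.2},{"dp":[0,0,0],"delta_rot":[0,0,0],"fingers":0.2}]'; python3 -c "
from h import *
p,d,P=near(); tabs(P,.28,.62,-.5,-.2)
plan(.519,.341,.295,-2.1)
" | grep -v rail
```

```text
t: 42.85
tcp_pos: [0.5111, -0.3475, 0.2933]
tool_rot: [0.645, 0.764, -0.0, 0.003]
force: [0.1, 0.3, -0.7]
finger_gap: 0.599
gripper_force: 0.0
 tab (array([ 377., -321.]), array([ 9., 31.]), 101.4) 0.147 [108 160  27  50] 906
 tab (array([ 478., -306.]), array([ 8., 30.]), 99.5) 0.147 [275 162  15  50] 673
 tab (array([ 459., -357.]), array([ 9., 30.]), 99.4) 0.147 [237 235  18  46] 626
 tab (array([ 512., -348.]), array([ 7., 30.]), 99.5) 0.147 [319 234  12  46] 538
 tab (array([ 546., -388.]), array([ 8., 31.]), 99.7) 0.147 [357 295  13  43] 496
 tab (array([ 442., -408.]), array([ 9., 30.]), 99.6) 0.147 [206 298  18  42] 573
 bar (array([ 539., -341.]), array([ 11., 159.]), 99.7) 0.097 [350 128  20 194] 2073
 bar (array([ 385., -369.]), array([ 11., 159.]), 99.8) 0.097 [141 131  44 192] 2503
 bar (array([ 434., -361.]), array([ 11., 159.]), 100.0) 0.097 [209 132  32 193] 2297
 bar (array([ 459., -356.]), array([ 11., 155.]), 100.1) 0.097 [244 133  26 188] 1932
 bar (array([ 486., -354.]), array([ 10., 160.]), 99.8) 0.097 [281 133  20 193] 1958
 bar (array([ 505., -310.]), array([10., 82.]), 99.4) 0.097 [318 132  14 108] 1204
 bar (array([ 521., -405.]), array([10., 43.]), 99.5) 0.097 [319 277  12  47] 534
t 42.9 tcp [ 0.5103 -0.3468  0.2915] yaw 9.7 q6 -0.95 | dp [ 1.353  0.248 -0.008] rot [0.0002 0.0002 0.0327] (deg -11.8) | dp after turn [ 1.375 -0.033 -0.007] rows lin 16.5 rot 1.6
```

Second one hangs well at (0.512, -0.348). Now the third, at (0.519, 0.341).

```bash
python3 -m crank '[{"dp":[0,0,0],"delta_rot":[0,0,0.0163],"fingers":0.2},{"dp":[0,0,0],"delta_rot":[0,0,0.0163],"fingers":0.2},{"dp":[0.0765,-0.002,0],"delta_rot":[0,0,0],"fingers":0.2},{"dp":[0.0765,-0.002,0],"delta_rot":[0,0,0],"fingers":0.2},{"dp":[0.0765,-0.002,0],"delta_rot":[0,0,0],"fingers":0.2},{"dp":[0.0765,-0.002,0],"delta_rot":[0,0,0],"fingers":0.2},{"dp":[0.0765,-0.002,0],"delta_rot":[0,0,0],"fingers":0.2},{"dp":[0.0765,-0.002,0],"delta_rot":[0,0,0],"fingers":0.2},{"dp":[0.0765,-0.002,0],"delta_rot":[0,0,0],"fingers":0.2},{"dp":[0.0765,-0.002,0],"delta_rot":[0,0,0],"fingers":0.2},{"dp":[0.0765,-0.002,0],"delta_rot":[0,0,0],"fingers":0.2},{"dp":[0.0765,-0.002,0],"delta_rot":[0,0,0],"fingers":0.2}]'; python3 -m crank '[{"dp":[0.0765,-0.002,0],"delta_rot":[0,0,0],"fingers":0.2},{"dp":[0.0765,-0.002,0],"delta_rot":[0,0,0],"fingers":0.2},{"dp":[0.0765,-0.002,0],"delta_rot":[0,0,0],"fingers":0.2},{"dp":[0.0765,-0.002,-0.002],"delta_rot":[0,0,0],"fingers":0.2},{"dp":[0.0765,-0.002,-0.002],"delta_rot":[0,0,0],"fingers":0.2},{"dp":[0.0765,-0.002,-0.002],"delta_rot":[0,0,0],"fingers":0.2},{"dp":[0.0765,-0.001,-0.002],"delta_rot":[0,0,0],"fingers":0.2},{"dp":[0.0765,-0.001,0],"delta_rot":[0,0,0],"fingers":0.2},{"dp":[0,0,0],"delta_rot":[0,0,0],"fingers":0.2},{"dp":[0,0,0],"delta_rot":[0,0,0],"fingers":0.2},{"dp":[0,0,0],"delta_rot":[0,0,0],"fingers":0.2}]';  python3 -c "
from h import *
p,d,P=near();  tabs(P[:290],.28,.62,.33,.5)
plan(.519,.341,.184,-2.1)
" | grep -v rail
```

```text
t: 43.9
tcp_pos: [0.5128, 0.0376, 0.2893]
tool_rot: [0.72, 0.694, -0.001, -0.001]
force: [1.0, -0.4, -0.8]
finger_gap: 0.604
gripper_force: 0.0
t: 44.82
tcp_pos: [0.5172, 0.3412, 0.293]
tool_rot: [0.719, 0.695, -0.002, -0.0]
force: [-0.5, -0.8, 0.2]
finger_gap: 0.6
gripper_force: 0.0
 tab (array([519., 343.]), array([ 7., 26.]), 88.3) 0.147 [323 234  12  42] 481
 bar (array([521., 375.]), array([10., 90.]), 87.9) 0.097 [322 132  14 118] 1254
t 44.9 tcp [0.5175 0.3406 0.2934] yaw -2.1 q6 0.44 | dp [0.001 0.004 0.219] rot [-0.0004  0.0004  0.    ] (deg -0.0) | dp after turn [0.001 0.003 0.219] rows lin 2.6 rot 0.0
```

```bash
python3 -m crank '[{"dp":[0.001,0.003,0.06],"delta_rot":[-0.0003,0.0003,0],"fingers":0.2},{"dp":[0,0,0.06],"delta_rot":[0,0,0],"fingers":0.2},{"dp":[0,0,0.06],"delta_rot":[0,0,0],"fingers":0.2},{"dp":[0,0,0.039],"delta_rot":[0,0,0],"fingers":0.2},{"dp":[0,0,0],"delta_rot":[0,0,0],"fingers":0.2},{"dp":[0,0,0],"delta_rot":[0,0,0],"fingers":-1},{"dp":[0,0,0],"delta_rot":[0,0,0],"fingers":-1},{"dp":[0,0,0],"delta_rot":[0,0,0],"fingers":-1},{"dp":[0,0,0],"delta_rot":[0,0,0],"fingers":-1},{"dp":[0,0,0],"delta_rot":[0,0,0],"fingers":-1},{"dp":[0,0,0],"delta_rot":[0,0,0],"fingers":-1},{"dp":[0,0,0],"delta_rot":[0,0,0],"fingers":-1}]' 60; python3 -m crank '[{"dp":[0,0,-0.02],"delta_rot":[0,0,0],"fingers":-1},{"dp":[0,0,-0.04],"delta_rot":[0,0,0],"fingers":-1},{"dp":[0,0,-0.05],"delta_rot":[0,0,0],"fingers":-1},{"dp":[0,0,-0.06],"delta_rot":[0,0,0],"fingers":-1},{"dp":[0,0,-0.06],"delta_rot":[0,0,0],"fingers":-1},{"dp":[0,0,-0.06],"delta_rot":[0,0,0],"fingers":-1},{"dp":[0,0,-0.06],"delta_rot":[0,0,0],"fingers":-1},{"dp":[0,0,-0.05],"delta_rot":[0,0,0],"fingers":-1},{"dp":[0,0,0],"delta_rot":[0,0,0],"fingers":-1},{"dp":[0,0,0],"delta_rot":[0,0,0],"fingers":-1}]'; python3 -c "
from h import *
plan(.4085,-.3643,.382,9.7)
"
```

```text
t: 45.87
tcp_pos: [0.5205, 0.3425, 0.1873]
tool_rot: [0.72, 0.694, 0.003, 0.001]
force: [-1.3, -1.0, 6.3]
finger_gap: 0.086
gripper_force: 60.4
t: 46.7
tcp_pos: [0.5195, 0.3423, 0.3873]
tool_rot: [0.72, 0.694, 0.003, 0.001]
force: [-0.5, 1.2, -2.3]
finger_gap: 0.085
gripper_force: 59.2
t 46.7 tcp [0.5195 0.3423 0.3873] yaw -2.0 q6 0.44 | dp [-1.42  -0.172  0.005] rot [ 0.001  -0.0004 -0.0326] (deg 11.7) | dp after turn [-1.356 -0.457  0.011] rows lin 17.2 rot 1.6
```

```bash
python3 -m crank '[{"dp":[-0.04,-0.005,0],"delta_rot":[0,0,0],"fingers":-1},{"dp":[-0.07,-0.0085,0],"delta_rot":[0,0,0],"fingers":-1},{"dp":[-0.07,-0.0085,0],"delta_rot":[0,0,0],"fingers":-1},{"dp":[-0.07,-0.0085,0],"delta_rot":[0,0,0],"fingers":-1},{"dp":[-0.07,-0.0085,0],"delta_rot":[0,0,0],"fingers":-1},{"dp":[-0.07,-0.0085,0],"delta_rot":[0,0,0],"fingers":-1},{"dp":[-0.07,-0.0085,0],"delta_rot":[0,0,0],"fingers":-1},{"dp":[-0.07,-0.0085,0],"delta_rot":[0,0,0],"fingers":-1},{"dp":[-0.07,-0.0085,0],"delta_rot":[0,0,0],"fingers":-1},{"dp":[-0.07,-0.0085,0],"delta_rot":[0,0,0],"fingers":-1},{"dp":[-0.07,-0.0085,0],"delta_rot":[0,0,0],"fingers":-1},{"dp":[-0.07,-0.0085,0],"delta_rot":[0,0,0],"fingers":-1}]'; python3 -m crank '[{"dp":[-0.07,-0.0085,0],"delta_rot":[0,0,0],"fingers":-1},{"dp":[-0.07,-0.0085,0],"delta_rot":[0,0,0],"fingers":-1},{"dp":[-0.07,-0.0085,0],"delta_rot":[0,0,0],"fingers":-1},{"dp":[-0.07,-0.0085,0],"delta_rot":[0,0,0],"fingers":-1},{"dp":[-0.07,-0.0085,0],"delta_rot":[0,0,0],"fingers":-1},{"dp":[-0.07,-0.0085,0],"delta_rot":[0,0,0],"fingers":-1},{"dp":[-0.07,-0.0085,0],"delta_rot":[0,0,0],"fingers":-1},{"dp":[-0.07,-0.0085,0],"delta_rot":[0,0,0],"fingers":-1},{"dp":[-0.05,-0.006,0],"delta_rot":[0.0003,0,-0.0163],"fingers":-1},{"dp":[0,0,0],"delta_rot":[0.0003,0,-0.0163],"fingers":-1},{"dp":[0,0,0],"delta_rot":[0,0,0],"fingers":-1},{"dp":[0,0,0],"delta_rot":[0,0,0],"fingers":-1}]';  python3 -c "
from h import *
plan(.4085,-.3645,.187,9.7)
p,d,P=near()
x,y,z=P[...,0],P[...,1],P[...,2]
for q,s in blobs((z>.285)&(z<.31)&(abs(x-.41)<.05)&(y>-.5)&(y<-.2),P,60): print('held',rect(q),q[:,2].max(),s)
"
```

```text
t: 47.7
tcp_pos: [0.4538, -0.0619, 0.3827]
tool_rot: [0.72, 0.694, 0.001, -0.002]
force: [-0.2, -0.6, -1.7]
finger_gap: 0.085
gripper_force: 59.2
t: 48.7
tcp_pos: [0.4069, -0.3635, 0.3819]
tool_rot: [0.646, 0.763, 0.001, -0.003]
force: [-1.2, -0.7, -1.2]
finger_gap: 0.085
gripper_force: 59.3
t 48.7 tcp [ 0.4069 -0.3635  0.3819] yaw 9.5 q6 -1.10 | dp [-0.005  0.004  0.39 ] rot [-0.0005 -0.001  -0.0006] (deg 0.2) | dp after turn [-0.002  0.003  0.39 ] rows lin 4.7 rot 0.0
held (array([ 401., -325.]), array([10., 80.]), 99.6) 0.30993628023329 [ 314  138   23  163 3297]
held (array([ 419., -433.]), array([ 9., 21.]), 99.0) 0.29292631076571163 [317 395  17  28 441]
```

```bash
python3 -m crank '[{"dp":[0,0.002,0.04],"delta_rot":[-0.0002,-0.0004,-0.0003],"fingers":-1},{"dp":[0,0,0.05],"delta_rot":[-0.0002,-0.0003,0],"fingers":-1},{"dp":[0,0,0.05],"delta_rot":[0,0,0],"fingers":-1},{"dp":[0,0,0.05],"delta_rot":[0,0,0],"fingers":-1},{"dp":[0,0,0],"delta_rot":[0,0,0],"fingers":-1},{"dp":[0,0,0],"delta_rot":[0,0,0],"fingers":-1},{"dp":[0,0,0],"delta_rot":[0,0,0],"fingers":-1}]'; python3 -c "
from h import *
plan(.4087,-.3645,.187,9.7)
"
```

```text
t: 49.33
tcp_pos: [0.4094, -0.3643, 0.2901]
tool_rot: [0.644, 0.765, -0.001, 0.002]
force: [1.0, -0.3, -0.7]
finger_gap: 0.083
gripper_force: 59.1
t 49.3 tcp [ 0.4094 -0.3643  0.2901] yaw 9.8 q6 -1.10 | dp [ 0.001 -0.002  0.206] rot [0.0004 0.0007 0.0003] (deg -0.1) | dp after turn [-0.    -0.001  0.206] rows lin 2.5 rot 0.0
```

```bash
python3 -m crank '[{"dp":[0,-0.001,0.03],"delta_rot":[0.0002,0.0003,0],"fingers":-1},{"dp":[0,0,0.03],"delta_rot":[0,0,0],"fingers":-1},{"dp":[0,0,0.03],"delta_rot":[0,0,0],"fingers":-1},{"dp":[0,0,0.03],"delta_rot":[0,0,0],"fingers":-1},{"dp":[0,0,0.03],"delta_rot":[0,0,0],"fingers":-1},{"dp":[0,0,0.02],"delta_rot":[0,0,0],"fingers":-1},{"dp":[0,0,0.015],"delta_rot":[0,0,0],"fingers":-1},{"dp":[0,0,0.01],"delta_rot":[0,0,0],"fingers":-1},{"dp":[0,0,0],"delta_rot":[0,0,0],"fingers":-1},{"dp":[0,0,0],"delta_rot":[0,0,0],"fingers":-1}]'; python3 -m crank '[{"dp":[0,0,0.004],"delta_rot":[0,0,0],"fingers":-1},{"dp":[0,0,0],"delta_rot":[0,0,0],"fingers":-1},{"dp":[0,0,0],"delta_rot":[0,0,0],"fingers":-1}]'
```

```text
t: 50.17
tcp_pos: [0.4086, -0.3649, 0.192]
tool_rot: [0.644, 0.765, -0.0, 0.001]
force: [-0.3, -0.3, -1.9]
finger_gap: 0.087
gripper_force: 59.2
t: 50.42
tcp_pos: [0.4084, -0.3647, 0.1899]
tool_rot: [0.644, 0.765, -0.0, 0.001]
force: [0.9, -0.2, -1.4]
finger_gap: 0.085
gripper_force: 59.2
```

```bash
python3 -m crank '[{"dp":[0,0,0.004],"delta_rot":[0,0,0],"fingers":-1},{"dp":[0,0,0],"delta_rot":[0,0,0],"fingers":-1},{"dp":[0,0,0],"delta_rot":[0,0,0],"fingers":-1}]'; python3 -m crank '[{"dp":[0,0,0.002],"delta_rot":[0,0,0],"fingers":-1},{"dp":[0,0,0],"delta_rot":[0,0,0],"fingers":-1},{"dp":[0,0,0],"delta_rot":[0,0,0],"fingers":-1}]'
```

```text
t: 50.67
tcp_pos: [0.4084, -0.3647, 0.1876]
tool_rot: [0.644, 0.765, -0.0, 0.001]
force: [-0.7, -0.3, -1.0]
finger_gap: 0.084
gripper_force: 59.4
t: 50.92
tcp_pos: [0.4084, -0.3648, 0.1873]
tool_rot: [0.644, 0.765, -0.0, 0.001]
force: [-1.1, -0.4, 5.6]
finger_gap: 0.082
gripper_force: 60.3
```

It has seated, so I'll release it, back off and check everything.

```bash
python3 -m crank '[{"dp":[0,0,0],"delta_rot":[0,0,0],"fingers":-0.8},{"dp":[0,0,0],"delta_rot":[0,0,0],"fingers":-0.6},{"dp":[0,0,0],"delta_rot":[0,0,0],"fingers":-0.4},{"dp":[0,0,0],"delta_rot":[0,0,0],"fingers":-0.4},{"dp":[0,0,0],"delta_rot":[0,0,0],"fingers":-0.4},{"dp":[0,0,-0.04],"delta_rot":[0,0,0],"fingers":-0.4},{"dp":[0,0,-0.05],"delta_rot":[0,0,0],"fingers":-0.4},{"dp":[0,0,-0.06],"delta_rot":[0,0,0],"fingers":-0.4},{"dp":[0,0,-0.06],"delta_rot":[0,0,0],"fingers":0.2},{"dp":[0,0,-0.06],"delta_rot":[0,0,0],"fingers":0.2},{"dp":[0,0,0],"delta_rot":[0,0,0],"fingers":0.2},{"dp":[0,0,0],"delta_rot":[0,0,0],"fingers":0.2}]'; python3 -c "
from h import *
p,d,P=near(); tabs(P,.28,.62,-.5,-.2)
p,d=manip.snapshot('scene'); cv2.imwrite('pics/s3.png',p[...,::-1])
" | grep -v rail
```

```text
t: 51.92
tcp_pos: [0.4088, -0.365, 0.3235]
tool_rot: [0.644, 0.765, -0.001, 0.003]
force: [-0.4, 0.0, 1.0]
finger_gap: 0.6
gripper_force: 0.0
 tab (array([ 376., -321.]), array([ 8., 30.]), 99.9) 0.147 [283 155  14  44] 535
 tab (array([ 477., -306.]), array([ 9., 29.]), 99.3) 0.147 [424 159  18  43] 596
 tab (array([ 409., -366.]), array([ 7., 30.]), 99.9) 0.147 [319 223  11  41] 403
 tab (array([ 459., -357.]), array([ 8., 30.]), 99.3) 0.147 [384 223  15  41] 490
 tab (array([ 511., -348.]), array([ 8., 30.]), 98.7) 0.146 [452 222  19  41] 564
 tab (array([ 546., -388.]), array([ 9., 30.]), 100.2) 0.146 [479 277  19  38] 514
 tab (array([ 442., -408.]), array([ 8., 30.]), 97.8) 0.147 [350 280  13  38] 379
 bar (array([ 385., -369.]), array([ 10., 159.]), 99.8) 0.097 [288 129  16 177] 1637
 bar (array([ 538., -341.]), array([ 11., 160.]), 99.4) 0.097 [456 128  37 177] 1875
 bar (array([ 434., -361.]), array([ 11., 158.]), 100.1) 0.097 [346 131  16 176] 1677
 bar (array([ 511., -348.]), array([ 11., 160.]), 99.6) 0.097 [427 131  32 176] 1935
 bar (array([ 409., -367.]), array([ 10., 159.]), 100.1) 0.097 [319 132  12 176] 1507
 bar (array([ 459., -358.]), array([ 11., 159.]), 99.8) 0.097 [372 132  22 176] 1732
 bar (array([ 485., -353.]), array([ 11., 159.]), 99.5) 0.097 [400 132  27 176] 1846
```

View pics/s3.png

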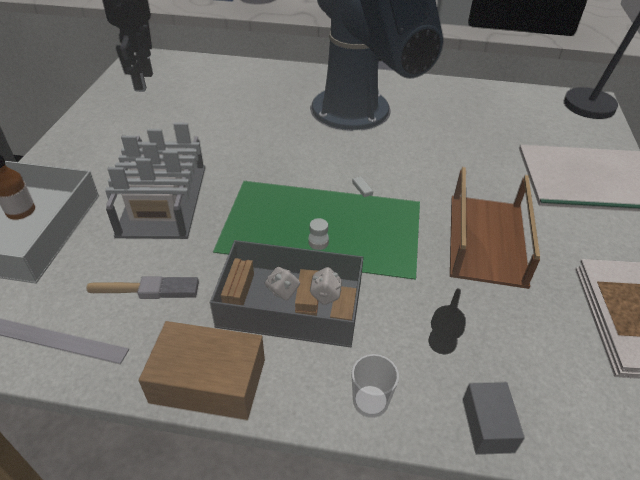

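The stand at (490,240) is empty and seven carriers hang level in the frame at (155,170). All five scraps are in the bin at (290,285), and the jar, blower and brush are where they started. I'm handing it in.

```bash
python3 -c "
from station import manip
print(manip.sign_off())"
```

```text
the job is handed in; nothing more can be done
None
```

I handed the job in (sign-off returned no verdict): all five scraps are in the bin, the three carriers hang square in their own gaps within about 3 mm of centre, and neither the filed carriers nor the jar, blower and brush were visibly disturbed.

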